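# Lock up the shogi piece box

## Task

Lock the mulberry piece box: swing the brass hasp over from the lid and down the front so that its slot goes over the staple and the plate lies flat against the box, then drop the brass pin point down through the staple's loop, fully home so that its head rests on the loop. Leave the lid shut and everything released, and do not disturb the two shogi pieces, the game clock or the teacup.

Things in the scene. Friction and masses are not known exactly. Their poses are not given: they have to be found in the camera images.
- board: Thick kaya shogi board with a ruled 9 by 9 grid, 333 mm (x) by 364 mm (y), on four squat legs; fixed. Origin on the surface it stands on, under its middle; z up. Its playing face, on which the box, the pin and the pieces lie, is 150 mm above the origin.
- box: Dark mulberry piece box, 100 mm deep (x), 160 mm wide (y), 110 mm high with its lid shut (body 85, lid 25); fixed on the board. Origin at the middle of its underside, z up; its front, which carries the brass hasp and staple, faces its own -x, roughly towards the robot; the front face is at x = -50 mm, the lid's top at z = 110 mm.
- lid (a joint): Lid's opening angle in rad: 0 = shut (start), grows as the front of the lid rises about the hinge along the back edge. Its weight (0.35 kg) holds it shut.
- hasp (a joint): Hasp's angle in rad: 0 = hanging flat against the front of the box, over the staple (hard stop); 1.57 = straight out; 3.14 = upright; at the start 3.45 to 4.1 = leaning back over the lid. Stiff hinge (0.04 N m): it stays where it is left and gives way to about 1 N at its end. A point r from the hinge lies, in the box's axes, at (-r sin(angle), 0, -r cos(angle)) from it.
- hasp_hinge (a point): Middle of the hasp's hinge axis, which runs along the box's y: 4 mm in front of the front face and 2 mm above the lid's top (box frame: x -54, y 0, z 112 mm with the lid shut).
- hasp_tip (a point): Middle of the free end of the hasp, 68 mm from its hinge axis. The hasp is a flat brass plate 44 mm wide and 3 mm thick, with a slot 30 mm wide and 10 mm high centred 50 mm from the hinge, through which the staple comes, and a rolled lip 7 mm thick at its free end.
- staple (a point): Middle of the staple's opening, 12 mm in front of the front face, 62 mm above the board; axes as the box's. The staple is a level U of 6 mm brass bar standing 24.5 mm out from the face. With the hasp home, the opening in front of its plate is 13 mm deep (x, from 5.5 to 18.5 mm off the face) and 12 mm wide (y), open above and below; the bar's top is 3 mm above this point.
- pin: Brass pin, 80 mm long, about 0.11 kg, lying flat on the board at the start, its axis 5 mm up. Origin on its axis at the shoulder between shank and head; x runs along the shank to the point, y across the head's width, z through its thickness. Head: flat thumb tab 28 mm wide, 10 mm thick, from x = 0 to -32 mm, sides parallel from 0 to -18, then round.
- pin_tip (a point): Point of the pin, 48 mm from its origin along its x. The shank is 9 mm thick, its last 8 mm tapering to 6 mm. Home in the loop the pin hangs upright with the head's underside on the bars; the head's 28 mm width then lies along the front of the box, as the flat of the head just clears the hasp's plate.
- piece1: Loose boxwood shogi piece, a flat pentagon 31 by 28 mm, 8 mm thick, lying on the left part of the board. Origin under its middle. Leave alone.
- piece2: Second loose shogi piece, as the first, on the right part of the board. Leave alone.
- cup: Small celadon teacup, 76 mm across, 68 mm high, standing to the left or the right of the board. Origin under its middle, z up. Leave alone.
- clock: Black lacquer game clock with two dials and a rocker on top, 55 by 150 by 91 mm, standing on the other side of the board from the cup. Origin under its middle, z up. Leave alone.
Things that resemble listed ones, but are neither listed nor needed, are in the scene too. Of the things shaped like the pin, the brass one is meant.

How it is judged:
By the outcome, as a careful person would: the job done as asked, in the order asked, and still so for the second after the job is handed in, with the robot touching nothing.
It also fails if it takes over 58 s, if anything falls off the work surface, if the arm or the gripper's body presses on something with over 40 N, if the wrist force passes 120 N, or if a joint passes its speed limit or range.

## Robot

A 6-joint arm with a two-finger parallel gripper is mounted at the origin on the work surface. World frame = base frame: x ahead of the robot, y to its left, z up, the work surface at z = 0. Lengths are in m, angles in degrees, forces in N, time in s.
With the tool pointing down it reaches from about 0.3 to 0.75 m from the base axis. Payload 8.5 kg.
Tool frame: the origin (TCP) lies on the mounting face of the last link; the fingertips stand tip_extent ahead of it and the grasp point (between the pads) lies 155 mm ahead of it (tip_extent is the distance from the TCP to the fingertips, in m); z points along the fingers, y is the line along which they close (so a half turn about z gives the same grasp; the last joint's range is limited). The gripper opens to 85 mm and grips with 20 to 120 N. Pads are 22 mm wide; open, the fingers measure 114 mm over their backs; the gripper's body (76 mm by 85 mm) begins 54 mm behind the grasp point. The pads swing forward as they close: fully open they stand 13 mm farther back than shut.
Start: joints at [56.247, 21.807, 74.336, -0, 83.858, -12.336], TCP at [0.201, 0.512, 0.405] pointing down, gripper open.
Joint ranges: [-178.18, 178.18], [-50.72, 133.34], [12.68, 142.11], [-81.47, 261.47], [9.98, 163.14], [-165.26, 165.26]. Speed limits (degrees/s): [136.94, 136.94, 180, 180, 180, 180].

## Interface

Orientations are given as a 3x3 rotation matrix whose columns are the frame's x, y, z axes.
In Python, from rig import observe, get_image, camera_params, close_job, tip_extent gives the robot as it stands.
- The arm moves only by the shell command python3 -m creep 'ROWS' [FORCE]. ROWS is JSON, a list of rows, each an object with "jaw": the gripper's target within -1 to 1 (shut at 1, half-way at 0, fully open at -1); "travel": the shift along the world's x, y, z in mm, a list of three; "roll": the turn about the world's z in rad. A call has 1 to 12 rows; each row is the pose to reach, as a shift and turn from the pose commanded when the call began; what a row does not reach only later rows make up. A row lasts 1/10 s, in which the tool goes at most 50 mm and 8.59 degrees, less where a joint would pass 70% of its speed; a pose out of reach is approached as far as the arm can. A call with a gripper value outside its range is refused whole. The fingers move at their own pace and stop on an object; FORCE is the grip in N (left out, the last holds). Time passes only in rows, so rows that repeat a pose let the fingers close. It gives the time, the measured TCP pose, the force, the opening and the grip force at its end, in the units of the state.
- observe(): the state, without advancing time (a new reading comes with each control period).
- get_image(name): name is "side" or "top" or "wrist"; returns (picture, depth): 384x512x3 uint8, red, green, blue; 384x512 float32, m along the optical axis (not along the pixel's ray), 0 where there is no reading.
- camera_params(name): a dict with "mtx" (3x3 intrinsics, pixels), "extrinsics" (4x4, takes a point from camera to world coordinates). Camera axes: x right, y down, z forward; pixel columns grow to the right and rows downward; lengths in m; the calibration is good to about 2 mm. A picture is of the moment at which its call begins: read the wrist's pose just before it. camera_params takes no time and is no camera call; for the wrist camera it gives the pose at the moment of the call.
- close_job(): hands the job in; it is judged then, once.
The state is a dict: "time_s": time; "q": joint angles; "qvel": joint speeds; "joint_efforts": joint torques, N m; "position": TCP position; "tool_rot": TCP orientation; "ft_force": force on the tool from outside, world axes, zero at the start; "wrist_torque": the same for the moment, N m; "grip_width": finger opening in m; "gripper_force": force on a finger pad.
Only numpy, scipy, OpenCV 4.12 (cv2) and the standard library are available. Lean on these libraries where they do the work, as an engineer would, in place of code of your own. Each camera call takes 0.05 s, during which the arm holds its last target. There are 200 camera calls.

## Working session

There is one attempt and no reset: what is moved stays moved. The work goes in short steps, Python scripts to look and compute and a shell command to move; the robot and the scene stay as the last step left them, time stands still between calls to the robot, and variables do not carry over. Pictures are saved under pics/ and viewed, at most 10 in all, crops included, and the job is handed in when it is done.

```bash
ls; mkdir -p pics
python3 - <<'E'
from rig import *
import cv2,numpy as np
s=observe();print(s['time_s'],s['position'],s['tool_rot'],s['grip_width'],tip_extent if not callable(tip_extent) else tip_extent())
for n in('top','side'):
    p,d=get_image(n);np.savez('pics/'+n,p=p,d=d,**camera_params(n))
    cv2.imwrite(f'pics/{n}.png',cv2.resize(p[:,:,::-1],(800,600)))
    print(camera_params(n))
E
```

```text
pics
0.0 [0.2008075  0.51198138 0.40410873] [[-9.30945979e-01  3.65156052e-01 -8.01532008e-04]
 [ 3.65156803e-01  9.30945253e-01 -1.20199635e-03]
 [ 3.07266177e-04 -1.41167853e-03 -9.99998956e-01]] 0.08554754098475037 0.1734
{'mtx': array([[414.17517073,   0.        , 250.06326487],
       [  0.        , 414.17517073, 189.96941419],
       [  0.        ,   0.        ,   1.        ]]), 'extrinsics': array([[ 0.07321572, -0.97640013,  0.20318033,  0.37096026],
       [-0.9973129 , -0.07116205,  0.01740497,  0.00576779],
       [-0.00253549, -0.20390868, -0.97898663,  1.09055841],
       [ 0.        ,  0.        ,  0.        ,  1.        ]])}
{'mtx': array([[348.83744141,   0.        , 257.94885189],
       [  0.        , 348.83744141, 190.5112258 ],
       [  0.        ,   0.        ,   1.        ]]), 'extrinsics': array([[ 0.99445281, -0.08192314,  0.06597129,  0.48252947],
       [-0.10515433, -0.75949831,  0.64195396, -0.62811776],
       [-0.0024858 , -0.64533009, -0.7638998 ,  0.92257099],
       [ 0.        ,  0.        ,  0.        ,  1.        ]])}
```

View pics/top.png

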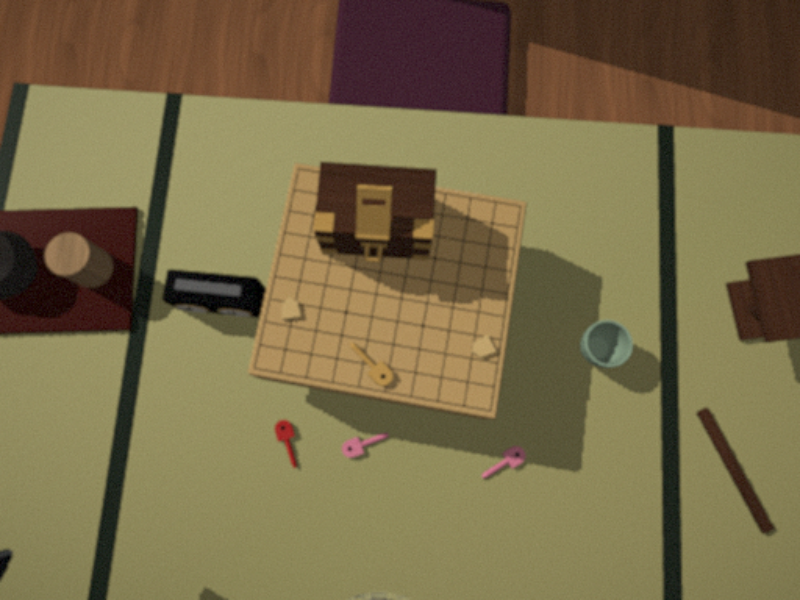

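View pics/side.png

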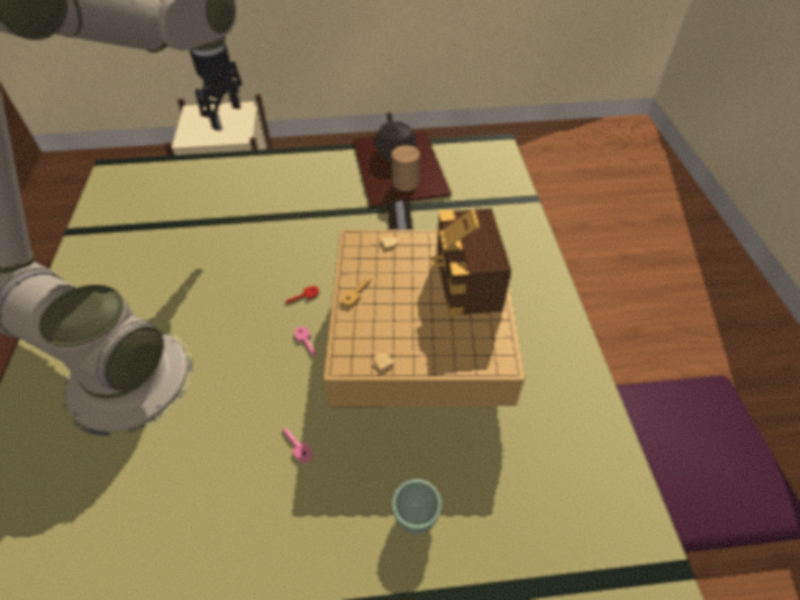

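Candidates for the pin (800x600 top view):
- brass on the board, head (380,374) and tip (357,346)
- red (286,440)
- pink (360,446)
- pink (507,460)

By the description I choose the brass one. Next I measure it and check it in a crop.

```bash
cat > h.py <<'E'
import numpy as np,cv2
def cloud(d,K,E):
    v,u=np.mgrid[:d.shape[0],:d.shape[1]]
    c=np.stack([(u-K[0,2])/K[0,0]*d,(v-K[1,2])/K[1,1]*d,d],-1)
    w=c@E[:3,:3].T+E[:3,3]; w[d==0]=np.nan
    return w
def rect(pts):
    r=cv2.minAreaRect((pts[:,:2]*1000).astype(np.float32));return [np.round(a,1) for a in r]
E
python3 - <<'E'
from h import *
z=np.load('pics/top.npz');p,d=z['p'],z['d'];w=cloud(d,z['mtx'],z['extrinsics'])
X,Y,Z=w[...,0],w[...,1],w[...,2]
b=(abs(Z-.15)<.008)&(X>.25)&(X<.8)&(abs(Y)<.3);print('board',np.nanmedian(Z[b]),rect(w[b]))
hsv=cv2.cvtColor(p,cv2.COLOR_RGB2HSV)
t=(abs(Z-.26)<.006);print('lid z',np.median(Z[t]),t.sum(),rect(w[t]))
# hasp: brass above .266
hp=(Z>.268)&(Z<.36)&(X>.4)&(abs(Y)<.2);q=w[hp];print('hasp',hp.sum(),rect(q),q.min(0),q.max(0))
# pin crop from colour: darker/saturated vs board
sl=np.s_[205:260,215:265]
print('pin z sample',np.round(Z[239,238:250],3))
c=p[sl][:,:,::-1];h2=p[95:175,190:290][:,:,::-1]
cv2.imwrite('pics/crop.png',np.hstack([cv2.resize(c,(400,440),interpolation=cv2.INTER_CUBIC),cv2.resize(h2,(400,440),interpolation=cv2.INTER_CUBIC)]))
m=(Z>.1545)&(Z<.170)&(hsv[...,1]>0);n,l,s,ce=cv2.connectedComponentsWithStats(m.astype(np.uint8))
for i in range(1,n):
    if s[i,4]>15: print(s[i],ce[i],rect(w[l==i]))
E
```

```text
board 0.15139752631725534 [array([585.7,  23.7]), array([365. , 333.3]), np.float64(84.0)]
lid z 0.26152889461147344 2865 [array([492.9, 252. ]), array([178. , 727.8]), np.float64(42.5)]
hasp 612 [array([650.2,  50.8]), array([55.4, 43.9]), np.float64(0.1)] [0.62246995 0.02884451 0.2680166 ] [0.67787775 0.07278071 0.31474727]
pin z sample [0.161 0.161 0.162 0.159 0.161 0.158 0.162 0.162 0.161 0.162 0.159 0.161]
[206 160  28   3  52] [219.21153846 160.82692308] [array([627.3,  98. ]), array([ 2.4, 63.2]), np.float64(1.6)]
[245 162  30   4  58] [259.5862069  163.46551724] [array([627.8,   5. ]), array([67.7,  2.2]), np.float64(89.7)]
[181 188  12  16 138] [185.92753623 196.88405797] [array([541.3, 166.7]), array([36.3, 25.3]), np.float64(5.9)]
[303 213  15  15 136] [309.34558824 221.06617647] [array([ 503., -115.]), array([28. , 29.5]), np.float64(25.1)]
[224 219  28  29 252] [240.07142857 234.58730159] [array([466.5,  44.5]), array([79.6, 27. ]), np.float64(50.1)]
```

View pics/crop.png

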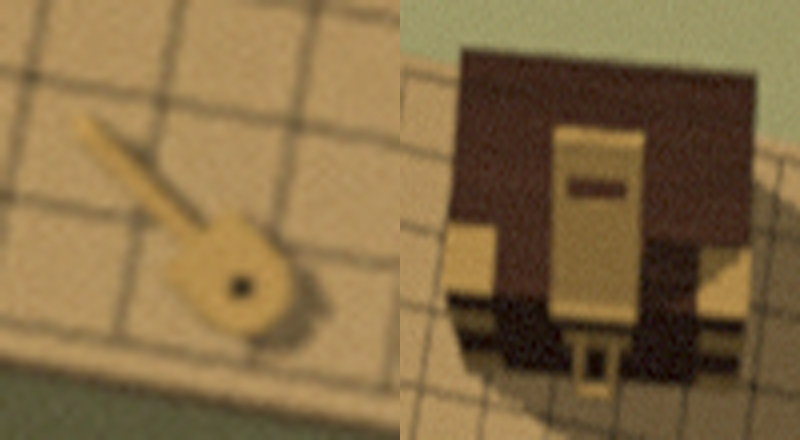

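The crop confirms the brass pin: head at lower right, point at upper left, heading about 50° in world axes. It also shows the hasp leaning back and the staple below it. Next I refine the box pose.

Run:
```python
from h import *
z=np.load('pics/top.npz');p,d=z['p'],z['d'];w=cloud(d,z['mtx'],z['extrinsics'])
X,Y,Z=w[...,0],w[...,1],w[...,2]
R=(X>.55)&(X<.8)&(abs(Y-.05)<.12)
t=R&(abs(Z-.261)<.006);n,l,s,ce=cv2.connectedComponentsWithStats(t.astype(np.uint8));print('lid',s[1:],rect(w[t]))
h=R&(Z>.268);q=w[h];print('hasp plane fit',np.linalg.lstsq(np.c_[q[:,:2],np.ones(len(q))],q[:,2],rcond=None)[0])
i=q[:,2].argmax();print('hi',q[q[:,2]>.309].mean(0), 'ymid',[round((q[(abs(q[:,0]-a)<.005),1].max()+q[(abs(q[:,0]-a)<.005),1].min())/2,4) for a in(.63,.64,.65,.66,.67)])
st=R&(abs(Z-.216)<.008)&(X<.625);print('staple',st.sum(),rect(w[st]))
z2=np.load('pics/side.npz');w2=cloud(z2['d'],z2['mtx'],z2['extrinsics']);
R=(w2[...,0]>.55)&(w2[...,0]<.8)&(abs(w2[...,1]-.05)<.12)
t=R&(abs(w2[...,2]-.261)<.005);print('side lid',rect(w2[t]))
st=R&(abs(w2[...,2]-.216)<.008)&(w2[...,0]<.624);print('side staple',rect(w2[st]))
h=R&(w2[...,2]>.268);print('side hasp',w2[h].min(0),w2[h].max(0))
```

```text
lid [[ 201  103   79   51 2788]
 [ 232  126   15    5   61]] [array([674.2,  50.9]), array([109., 161.]), np.float64(1.0)]
hasp plane fit [ 0.89064236 -0.00898345 -0.28878132]
hi [0.6737361  0.0505741  0.31113707] ymid [np.float64(0.0508), np.float64(0.051), np.float64(0.0508), np.float64(0.0504), np.float64(0.0509)]
staple 68 [array([614.1,  50.2]), array([20.9, 22.5]), np.float64(2.4)]
side lid [array([670.5,  50. ]), array([163.3, 107.6]), np.float64(89.8)]
side staple [array([612. ,  54.9]), array([ 23.9, 147.1]), np.float64(0.1)]
side hasp [0.62122538 0.02613381 0.26803598] [0.67431302 0.07350137 0.31304476]
```

```bash
python3 -m creep '[{"jaw":1,"travel":[0,0,50],"roll":0.1},{"jaw":1,"travel":[0,0,100],"roll":0.2},{"jaw":1,"travel":[30,-30,114],"roll":0.3},{"jaw":1,"travel":[504,-461,114],"roll":0.38},{"jaw":1,"travel":[504,-461,114],"roll":0.38},{"jaw":1,"travel":[504,-461,114],"roll":0.38},{"jaw":1,"travel":[504,-461,114],"roll":0.38},{"jaw":1,"travel":[504,-461,114],"roll":0.38},{"jaw":1,"travel":[504,-461,114],"roll":0.38},{"jaw":1,"travel":[504,-461,114],"roll":0.38},{"jaw":1,"travel":[504,-461,114],"roll":0.38},{"jaw":1,"travel":[504,-461,114],"roll":0.38}]' 20; python3 -c "
from rig import *;print(tip_extent,observe()['position'])"
```

```text
time_s: 1.3
position: [0.565, 0.1775, 0.5184]
tool_rot: [[-1.0, -0.006, -0.001], [-0.006, 1.0, 0.0], [0.001, 0.0, -1.0]]
ft_force: [0.3, 0.9, -0.5]
grip_width: 0.0002
gripper_force: 0.0
0.1734 [0.5650445  0.17754711 0.51841397]
```

```bash
python3 -m creep '[{"jaw":1,"travel":[50,0,0],"roll":0},{"jaw":1,"travel":[100,0,0],"roll":0},{"jaw":1,"travel":[135,-30,0],"roll":0},{"jaw":1,"travel":[135,-80,0],"roll":0},{"jaw":1,"travel":[135,-126,0],"roll":0},{"jaw":1,"travel":[135,-126,0],"roll":0},{"jaw":1,"travel":[135,-126,0],"roll":0},{"jaw":1,"travel":[135,-126,0],"roll":0}]'
```

```text
time_s: 2.1
position: [0.6987, 0.0543, 0.5187]
tool_rot: [[-1.0, -0.007, -0.0], [-0.007, 1.0, 0.0], [0.0, 0.0, -1.0]]
ft_force: [0.4, 0.6, 0.2]
grip_width: -0.0001
gripper_force: 0.0
```

Run:
```python
from h import *
from rig import *
s=observe()['position'];print(s)
for n in('side','top'):
    p,d=get_image(n);c=camera_params(n);w=cloud(d,c['mtx'],c['extrinsics'])
    m=(abs(w[...,0]-s[0])<.06)&(abs(w[...,1]-s[1])<.07)&(w[...,2]>.322)
    q=w[m]
    for a in np.arange(.322,.46,.01):
        k=q[abs(q[:,2]-a)<.005]
        if len(k)>3: print(n,round(a,3),len(k),k.min(0)[:2].round(3),k.max(0)[:2].round(3))
```

```text
[0.69868362 0.05430107 0.51869419]
side 0.342 5 [0.691 0.047] [0.704 0.05 ]
side 0.352 17 [0.687 0.04 ] [0.709 0.061]
side 0.362 29 [0.687 0.039] [0.709 0.055]
side 0.372 35 [0.687 0.038] [0.709 0.059]
side 0.382 10 [0.686 0.038] [0.703 0.062]
side 0.392 33 [0.684 0.021] [0.709 0.082]
side 0.402 29 [0.686 0.012] [0.708 0.094]
side 0.412 52 [0.681 0.005] [0.708 0.099]
side 0.422 54 [ 0.681 -0.004] [0.708 0.105]
side 0.432 81 [ 0.681 -0.009] [0.715 0.104]
side 0.442 104 [ 0.678 -0.008] [0.717 0.068]
side 0.452 93 [0.679 0.006] [0.717 0.07 ]
top 0.382 5 [0.705 0.054] [0.709 0.056]
top 0.392 5 [0.699 0.057] [0.703 0.059]
top 0.402 60 [0.693 0.028] [0.709 0.09 ]
top 0.412 6 [0.69  0.059] [0.698 0.09 ]
top 0.422 50 [ 0.683 -0.002] [0.701 0.107]
top 0.432 114 [ 0.683 -0.006] [0.712 0.117]
top 0.442 172 [ 0.68  -0.006] [0.713 0.116]
top 0.452 39 [0.681 0.026] [0.706 0.102]
```

```bash
python3 -m creep '[{"jaw":1,"travel":[0,-3,-40],"roll":0},{"jaw":1,"travel":[0,-3,-61],"roll":0},{"jaw":1,"travel":[0,-3,-61],"roll":0},{"jaw":1,"travel":[-18,-3,-61],"roll":0},{"jaw":1,"travel":[-33,-3,-57],"roll":0},{"jaw":1,"travel":[-48,-3,-49],"roll":0},{"jaw":1,"travel":[-64,-3,-42],"roll":0},{"jaw":1,"travel":[-81,-3,-37],"roll":0},{"jaw":1,"travel":[-98,-3,-43],"roll":0},{"jaw":1,"travel":[-98,-3,-43],"roll":0}]'; python3 -m creep '[{"jaw":1,"travel":[-10,0,-10],"roll":0},{"jaw":1,"travel":[-18,0,-22],"roll":0},{"jaw":1,"travel":[-22,0,-38],"roll":0},{"jaw":1,"travel":[-22,0,-50],"roll":0},{"jaw":1,"travel":[-22,0,-60],"roll":0},{"jaw":1,"travel":[-22,0,-68],"roll":0},{"jaw":1,"travel":[-22,0,-68],"roll":0},{"jaw":1,"travel":[-22,0,-68],"roll":0}]'
python3 - <<'E'
from h import *
from rig import *
p,d=get_image('side');print(observe()['position'])
cv2.imwrite('pics/s2.png',cv2.resize(p[110:230,240:360,::-1],(600,600),interpolation=cv2.INTER_CUBIC))
E
```

```text
time_s: 3.2
position: [0.5994, 0.0511, 0.4778]
tool_rot: [[-1.0, -0.007, 0.002], [-0.007, 1.0, -0.0], [-0.002, -0.0, -1.0]]
ft_force: [0.7, -0.5, 0.4]
grip_width: 0.0002
gripper_force: 0.0
time_s: 4.0
position: [0.579, 0.0503, 0.4081]
tool_rot: [[-1.0, -0.006, 0.0], [-0.006, 1.0, -0.0], [-0.0, -0.0, -1.0]]
ft_force: [-0.6, -0.2, 0.2]
grip_width: -0.0001
gripper_force: 0.0
[0.57896732 0.05030494 0.40826002]
```

View pics/s2.png

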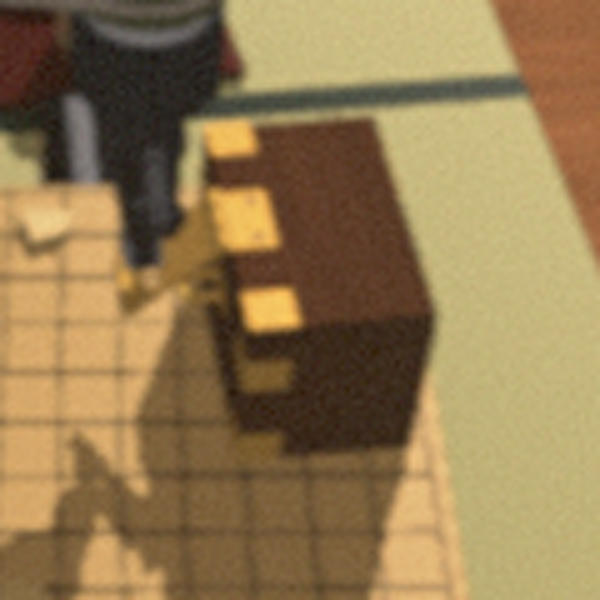

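The hasp (about (170,270) in the crop) is now over the front, sloping down under the fingers, and the lid is shut. I push it flat.

```bash
python3 -m creep '[{"jaw":1,"travel":[8,0,-4],"roll":0},{"jaw":1,"travel":[16,0,-4],"roll":0},{"jaw":1,"travel":[24,0,-4],"roll":0},{"jaw":1,"travel":[28,0,-4],"roll":0},{"jaw":1,"travel":[31,0,-4],"roll":0},{"jaw":1,"travel":[33,0,-4],"roll":0},{"jaw":1,"travel":[33,0,-4],"roll":0}]'; python3 -m creep '[{"jaw":1,"travel":[2,0,0],"roll":0},{"jaw":1,"travel":[3,0,0],"roll":0},{"jaw":1,"travel":[3,0,0],"roll":0}]'
```

```text
time_s: 4.75
position: [0.6093, 0.0504, 0.4032]
tool_rot: [[-1.0, -0.006, -0.015], [-0.006, 1.0, -0.001], [0.015, -0.001, -1.0]]
ft_force: [-30.9, -2.8, 7.3]
grip_width: 0.0
gripper_force: 15.8
time_s: 5.05
position: [0.6107, 0.0505, 0.4032]
tool_rot: [[-1.0, -0.006, -0.022], [-0.006, 1.0, -0.001], [0.022, -0.001, -1.0]]
ft_force: [-47.0, -3.8, 12.6]
grip_width: 0.0003
gripper_force: 24.0
```

```bash
python3 -m creep '[{"jaw":1,"travel":[-20,0,0],"roll":0},{"jaw":1,"travel":[-40,0,0],"roll":0},{"jaw":1,"travel":[-60,0,40],"roll":0},{"jaw":1,"travel":[-100,0,70],"roll":0},{"jaw":0.4,"travel":[-140,-10,100],"roll":0},{"jaw":0,"travel":[-150,-30,100],"roll":0.1},{"jaw":0,"travel":[-150,-30,100],"roll":0.1}]'
python3 - <<'E'
from h import *
from rig import *
out=[]
for n,sl in(('side',np.s_[120:220,250:350]),('top',np.s_[95:175,190:290])):
    p,d=get_image(n);c=camera_params(n);w=cloud(d,c['mtx'],c['extrinsics'])
    np.savez('pics/b'+n,p=p,d=d,**c)
    q=w[(w[...,0]>.56)&(w[...,0]<.635)&(abs(w[...,1]-.05)<.03)&(w[...,2]>.17)&(w[...,2]<.275)]
    for a in np.arange(.175,.275,.01):
        k=q[abs(q[:,2]-a)<.005]
        if len(k)>3: print(n,round(a,3),len(k),k.min(0)[:2].round(3),k.max(0)[:2].round(3))
    out.append(cv2.resize(p[sl][:,:,::-1],(400,400),interpolation=cv2.INTER_CUBIC))
cv2.imwrite('pics/h3.png',np.hstack(out))
s=observe();print(s['position'],s['ft_force'],s['time_s'])
E
```

```text
time_s: 5.75
position: [0.4636, 0.0193, 0.5053]
tool_rot: [[-0.994, -0.106, 0.004], [-0.106, 0.994, -0.001], [-0.003, -0.002, -1.0]]
ft_force: [0.5, -0.4, 0.1]
grip_width: 0.0418
gripper_force: 0.0
side 0.175 7 [0.624 0.021] [0.625 0.043]
side 0.185 6 [0.624 0.025] [0.625 0.047]
side 0.195 22 [0.612 0.027] [0.625 0.066]
side 0.205 17 [0.611 0.027] [0.624 0.072]
side 0.215 41 [0.6   0.021] [0.625 0.064]
side 0.225 22 [0.616 0.023] [0.625 0.068]
side 0.235 18 [0.617 0.024] [0.625 0.072]
side 0.245 16 [0.617 0.028] [0.625 0.063]
side 0.255 18 [0.618 0.021] [0.632 0.075]
side 0.265 89 [0.617 0.021] [0.635 0.08 ]
top 0.175 4 [0.627 0.02 ] [0.629 0.027]
top 0.185 4 [0.627 0.02 ] [0.629 0.027]
top 0.195 4 [0.628 0.02 ] [0.628 0.027]
top 0.205 12 [0.618 0.02 ] [0.629 0.049]
top 0.215 18 [0.619 0.02 ] [0.628 0.08 ]
top 0.225 36 [0.619 0.02 ] [0.628 0.08 ]
top 0.235 42 [0.62 0.02] [0.629 0.079]
top 0.245 41 [0.62  0.021] [0.628 0.078]
top 0.255 39 [0.62  0.021] [0.633 0.079]
top 0.265 162 [0.62  0.021] [0.635 0.08 ]
[0.46514383 0.02013329 0.50378971] [-0.45328987 -0.49311729 -0.36760462] 5.85
```

View pics/h3.png

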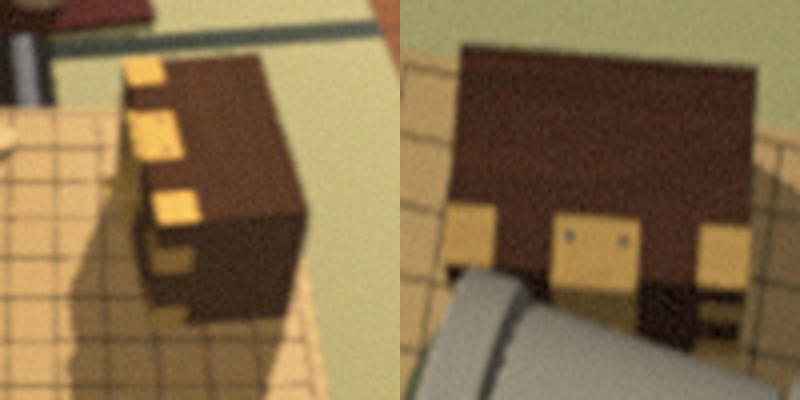

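The plate is flat against the face (x about 618 down its whole height), and the staple comes through the slot. Next I refine the pin's position with the wrist and side cameras.

Run:
```python
from h import *
from rig import *
def pin(w):
    m=((w[...,2]>.1545)&(w[...,2]<.172)&(abs(w[...,0]-.466)<.05)&(abs(w[...,1]-.045)<.05)).astype(np.uint8)
    n,l,s,ce=cv2.connectedComponentsWithStats(m);i=1+s[1:,4].argmax();return rect(w[l==i]),s[i,4],np.median(w[l==i][:,2])
z=np.load('pics/side.npz');w=cloud(z['d'],z['mtx'],z['extrinsics']);print(pin(w))
s=observe();c=camera_params('wrist');p,d=get_image('wrist');w=cloud(d,c['mtx'],c['extrinsics'])
print(pin(w), 'board z',np.nanmedian(w[...,2][abs(w[...,2]-.15)<.01]))
cv2.imwrite('pics/w4.png',cv2.resize(p[:,:,::-1],(800,600)));np.savez('pics/w4',p=p,d=d,**c);print(c['extrinsics'])
```

```text
([array([463.1,  44. ]), array([78.8, 27.5]), np.float64(50.8)], np.int32(124), np.float64(0.1597642769205015))
([array([465.3,  45.2]), array([79.4, 28.2]), np.float64(48.2)], np.int32(1119), np.float64(0.16013348562735952)) board z 0.15061596986902182
[[-1.04047080e-01  9.43385364e-01  3.14957552e-01  3.85348983e-01]
 [ 9.94571983e-01  9.84117108e-02  3.37891343e-02  1.20819058e-02]
 [ 8.80663276e-04  3.16763618e-01 -9.48504104e-01  4.73302107e-01]
 [ 0.00000000e+00  0.00000000e+00  0.00000000e+00  1.00000000e+00]]
```

View pics/w4.png

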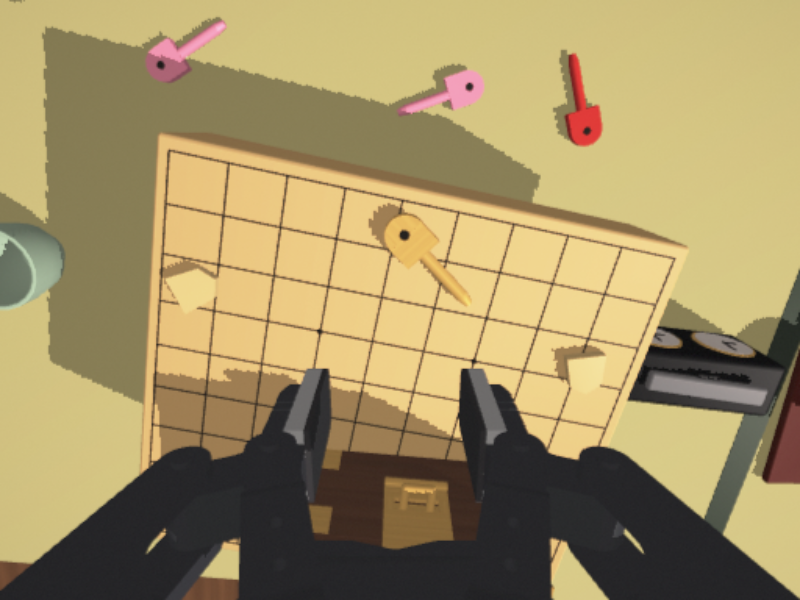

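```bash
python3 -m creep '[{"jaw":0,"travel":[-10,0,-30],"roll":0.14},{"jaw":0,"travel":[-21,0,-60],"roll":0.28},{"jaw":0,"travel":[-21,0,-90],"roll":0.42},{"jaw":0,"travel":[-21,0,-124],"roll":0.56},{"jaw":0,"travel":[-21,0,-124],"roll":0.70},{"jaw":0,"travel":[-21,0,-124],"roll":0.757},{"jaw":0,"travel":[-21,0,-124],"roll":0.757},{"jaw":0,"travel":[-21,0,-124],"roll":0.757}]' 20
python3 - <<'E'
from h import *
from rig import *
s=observe();print(s['position'],s['tool_rot'][:,1] if hasattr(s['tool_rot'],'shape') else s['tool_rot'])
c=camera_params('wrist');p,d=get_image('wrist');w=cloud(d,c['mtx'],c['extrinsics'])
m=((w[...,2]>.1545)&(w[...,2]<.172)&(abs(w[...,0]-.466)<.05)&(abs(w[...,1]-.045)<.05)).astype(np.uint8)
n,l,st,ce=cv2.connectedComponentsWithStats(m);i=1+st[1:,4].argmax();print(rect(w[l==i]),st[i,4])
E
```

```text
time_s: 6.7
position: [0.4443, 0.0205, 0.3793]
tool_rot: [[-0.651, -0.759, -0.001], [-0.759, 0.651, 0.0], [0.0, 0.001, -1.0]]
ft_force: [1.0, -0.3, 0.3]
grip_width: 0.0425
gripper_force: 0.0
[0.44431844 0.02054317 0.37934741] [-7.58713678e-01  6.51423976e-01  5.99262580e-04]
[array([464.9,  46. ]), array([81.3, 27.9]), np.float64(50.1)] 2399
```

```bash
python3 -m creep '[{"jaw":0,"travel":[0,0.5,-30],"roll":0.01},{"jaw":0,"travel":[0,0.5,-50],"roll":0.01},{"jaw":0,"travel":[0,0.5,-55],"roll":0.01},{"jaw":0,"travel":[0,0.5,-55],"roll":0.01},{"jaw":0.6,"travel":[0,0.5,-55],"roll":0.01},{"jaw":0.6,"travel":[0,0.5,-55],"roll":0.01},{"jaw":0.6,"travel":[0,0.5,-55],"roll":0.01},{"jaw":0.6,"travel":[0,0.5,-55],"roll":0.01},{"jaw":0.6,"travel":[0,0.5,-55],"roll":0.01}]' 20
```

```text
time_s: 7.65
position: [0.444, 0.0207, 0.3257]
tool_rot: [[-0.642, -0.766, 0.002], [-0.766, 0.642, -0.0], [-0.001, -0.002, -1.0]]
ft_force: [0.4, 0.8, 7.1]
grip_width: 0.027
gripper_force: 20.6
```

```bash
python3 -m creep '[{"jaw":0.6,"travel":[0,0,10],"roll":0},{"jaw":0.6,"travel":[0,0,20],"roll":0},{"jaw":0.6,"travel":[0,0,40],"roll":0},{"jaw":0.6,"travel":[0,0,60],"roll":0},{"jaw":0.6,"travel":[0,0,70],"roll":0},{"jaw":0.6,"travel":[0,0,70],"roll":0},{"jaw":0.6,"travel":[0,0,70],"roll":0}]'
python3 - <<'E'
from h import *
from rig import *
s=observe();t=s['position'];R=s['tool_rot'];c=camera_params('wrist');p,d=get_image('wrist');w=cloud(d,c['mtx'],c['extrinsics'])
cv2.imwrite('pics/w5.png',cv2.resize(p[:,:,::-1],(640,480)))
p,d=get_image('side');c=camera_params('side');w=cloud(d,c['mtx'],c['extrinsics']);v=(w-t)@R
hsv=cv2.cvtColor(p,cv2.COLOR_RGB2HSV)
m=(abs(v[...,1])<.018)&(v[...,0]>-.08)&(v[...,0]<.03)&(v[...,2]>.13)&(v[...,2]<.23)&(hsv[...,1]>90);print(np.round(v[m]*1000)[::4].tolist())
E
```

```text
time_s: 8.35
position: [0.4436, 0.0208, 0.3943]
tool_rot: [[-0.642, -0.766, -0.001], [-0.766, 0.642, 0.0], [0.0, 0.001, -1.0]]
ft_force: [-1.1, 0.3, -1.4]
grip_width: 0.0272
gripper_force: 20.0
[[-5.0, 15.0, 144.0], [-2.0, 13.0, 151.0], [-2.0, 14.0, 155.0], [-13.0, 10.0, 162.0], [-11.0, 12.0, 166.0], [-7.0, 13.0, 167.0], [4.0, 13.0, 162.0], [-6.0, 8.0, 167.0], [1.0, 10.0, 167.0], [11.0, -15.0, 143.0], [3.0, 5.0, 166.0], [10.0, 13.0, 169.0], [5.0, -0.0, 165.0], [9.0, 0.0, 166.0], [9.0, 4.0, 171.0], [6.0, -8.0, 167.0], [6.0, -7.0, 171.0], [11.0, -15.0, 170.0]]
```

View pics/w5.png

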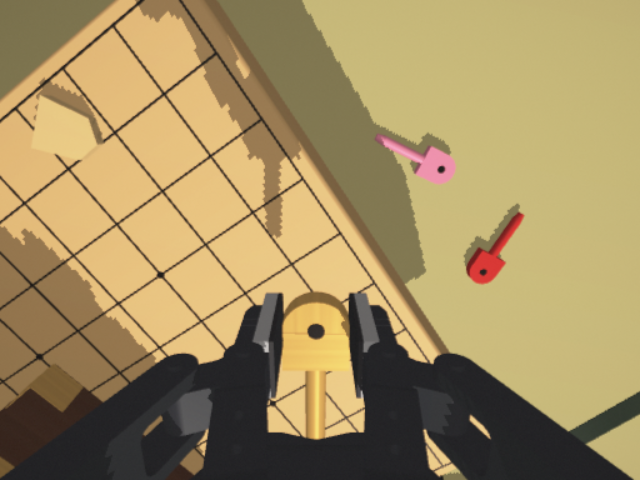

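```bash
cat >> h.py <<'E'
def head():
    from rig import observe,get_image,camera_params
    s=observe();t=s['position'];R=s['tool_rot'];c=camera_params('wrist');p,d=get_image('wrist');w=cloud(d,c['mtx'],c['extrinsics']);v=(w-t)@R*1000
    hsv=cv2.cvtColor(p,cv2.COLOR_RGB2HSV)
    m=(abs(v[...,1])<12)&(abs(v[...,0])<60)&(v[...,2]>100)&(v[...,2]<230)&(hsv[...,1]>80)
    return v,m,p
E
python3 - <<'E'
from h import *
v,m,p=head();q=v[m]
for a in range(-60,30,4):
    k=q[abs(q[:,0]-a)<2]
    if len(k)>5: print(a,len(k),np.median(k[:,2]).round(1),k[:,2].min().round(1),k[:,1].min().round(),k[:,1].max().round())
E
```

```text
-60 44 166.9 165.5 -4.0 3.0
-56 80 166.9 165.0 -4.0 3.0
-52 85 167.1 165.5 -4.0 3.0
-48 85 167.2 165.2 -4.0 4.0
-44 94 166.9 165.0 -4.0 4.0
-40 95 166.8 165.2 -4.0 4.0
-36 97 166.8 164.8 -4.0 4.0
-32 96 166.7 164.9 -4.0 4.0
-28 102 166.6 164.8 -5.0 4.0
-24 196 165.4 164.2 -12.0 12.0
-20 299 165.5 163.6 -12.0 12.0
-16 306 165.4 163.9 -12.0 12.0
-12 315 165.3 163.7 -12.0 12.0
-8 287 165.2 163.8 -12.0 12.0
-4 257 165.4 164.0 -12.0 12.0
0 364 165.5 163.7 -12.0 12.0
4 417 165.8 163.9 -12.0 11.0
8 272 168.9 100.0 -7.0 7.0
```

The pin is held flat, with no droop. I can turn it point down by catching the shank under the staple's outer bar and raising the head around it. First I align it.

```bash
python3 -m creep '[{"jaw":0.6,"travel":[0,0,0],"roll":-0.14},{"jaw":0.6,"travel":[0,10,0],"roll":-0.28},{"jaw":0.6,"travel":[0,20,0],"roll":-0.42},{"jaw":0.6,"travel":[20,30,0],"roll":-0.56},{"jaw":0.6,"travel":[40,30,-10],"roll":-0.70},{"jaw":0.6,"travel":[60,30,-25],"roll":-0.84},{"jaw":0.6,"travel":[70,30,-25],"roll":-0.865},{"jaw":0.6,"travel":[70,30,-25],"roll":-0.865},{"jaw":0.6,"travel":[70,30,-25],"roll":-0.865}]' 30
python3 - <<'E'
from h import *
from rig import *
s=observe();t=s['position'];print(t);c=camera_params('wrist');p,d=get_image('wrist');w=cloud(d,c['mtx'],c['extrinsics'])
hsv=cv2.cvtColor(p,cv2.COLOR_RGB2HSV)
p2,d2=get_image('side');c=camera_params('side');w2=cloud(d2,c['mtx'],c['extrinsics'])
for n,W in(('w',w),('s',w2)):
    m=(W[...,0]>.592)&(W[...,0]<.614)&(abs(W[...,1]-.05)<.03)&(W[...,2]>.205)&(W[...,2]<.23)
    print(n,m.sum(),W[m].min(0) if m.any() else 0,W[m].max(0) if m.any() else 0)
    m=(W[...,0]>.56)&(W[...,0]<.61)&(abs(W[...,1]-.05)<.01)&(W[...,2]>.18)&(W[...,2]<.206)
    if m.any():print('shank',m.sum(),W[m].min(0),W[m].max(0))
E
```

```text
time_s: 9.4
position: [0.5134, 0.0508, 0.3701]
tool_rot: [[-1.0, -0.011, -0.0], [-0.011, 1.0, 0.0], [0.0, 0.0, -1.0]]
ft_force: [-0.1, 0.5, 0.1]
grip_width: 0.0264
gripper_force: 32.1
[0.51337416 0.05076753 0.37006994]
w 0 0 0
shank 338 [0.56000354 0.04766669 0.19901292] [0.57794801 0.05614564 0.20536546]
s 29 [0.60042361 0.03779017 0.21002685] [0.61392911 0.06100467 0.21691657]
shank 25 [0.56072595 0.04530843 0.19692637] [0.58396367 0.05170173 0.20532759]
```

```bash
python3 -m creep '[{"jaw":0.6,"travel":[0,0,-4],"roll":0},{"jaw":0.6,"travel":[12,0,-4],"roll":0},{"jaw":0.6,"travel":[23,0,-4],"roll":0},{"jaw":0.6,"travel":[23,0,-4],"roll":0},{"jaw":0.6,"travel":[23,0,4],"roll":0},{"jaw":0.6,"travel":[25,0,14],"roll":0},{"jaw":0.6,"travel":[27,0,21],"roll":0},{"jaw":0.6,"travel":[27,0,21],"roll":0}]' 20
python3 - <<'E'
from h import *
v,m,p=head();q=v[m]
for a in range(-30,12,6):
    k=q[abs(q[:,0]-a)<2]
    if len(k)>5: print(a,len(k),np.median(k[:,2]).round(1))
E
```

```text
time_s: 10.3
position: [0.5405, 0.0508, 0.3919]
tool_rot: [[-1.0, -0.008, 0.001], [-0.008, 1.0, -0.0], [-0.001, -0.0, -1.0]]
ft_force: [-2.8, -0.7, -2.2]
grip_width: 0.0265
gripper_force: 32.6
-30 74 172.9
-24 144 169.9
-18 243 168.3
-12 247 166.7
-6 230 165.2
0 312 163.8
6 523 164.9
```

```bash
python3 -m creep '[{"jaw":0.6,"travel":[3,0,5],"roll":0},{"jaw":0.6,"travel":[7,0,11],"roll":0},{"jaw":0.6,"travel":[11,0,16],"roll":0},{"jaw":0.6,"travel":[17,0,21],"roll":0},{"jaw":0.6,"travel":[24,0,25],"roll":0},{"jaw":0.6,"travel":[30,0,28],"roll":0},{"jaw":0.6,"travel":[35,0,29],"roll":0},{"jaw":0.6,"travel":[35,0,29],"roll":0}]' 20
python3 - <<'E'
from h import *
from rig import *
v,m,p=head();cv2.imwrite('pics/w6.png',p[150:,:,::-1]);q=v[m]
for a in range(-30,16,3):
    k=q[abs(q[:,0]-a)<1.5]
    if len(k)>5: print(a,len(k),np.percentile(k[:,2],[5,50,95]).round(1))
p,d=get_image('side');c=camera_params('side');w=cloud(d,c['mtx'],c['extrinsics'])
cv2.imwrite('pics/s6.png',cv2.resize(p[100:220,240:360,::-1],(480,480),interpolation=cv2.INTER_CUBIC))
a=cv2.imread('pics/w6.png');b=cv2.imread('pics/s6.png');a=cv2.resize(a,(320,480*0+147));cv2.imwrite('pics/c6.png',np.hstack([b,cv2.copyMakeBorder(a,0,333,0,0,0)]))
E
```

```text
time_s: 11.15
position: [0.5765, 0.0507, 0.4195]
tool_rot: [[-1.0, -0.008, 0.0], [-0.008, 1.0, -0.0], [-0.0, -0.0, -1.0]]
ft_force: [-1.3, -0.8, -4.3]
grip_width: 0.0265
gripper_force: 32.3
-30 86 [203.3 204.4 205.3]
-27 6 [203.1 203.5 203.9]
0 74 [157.1 159.8 162.8]
3 378 [155.4 157.9 171.9]
6 373 [156.7 159.  165. ]
9 216 [158.  159.7 162.5]
```

View pics/c6.png

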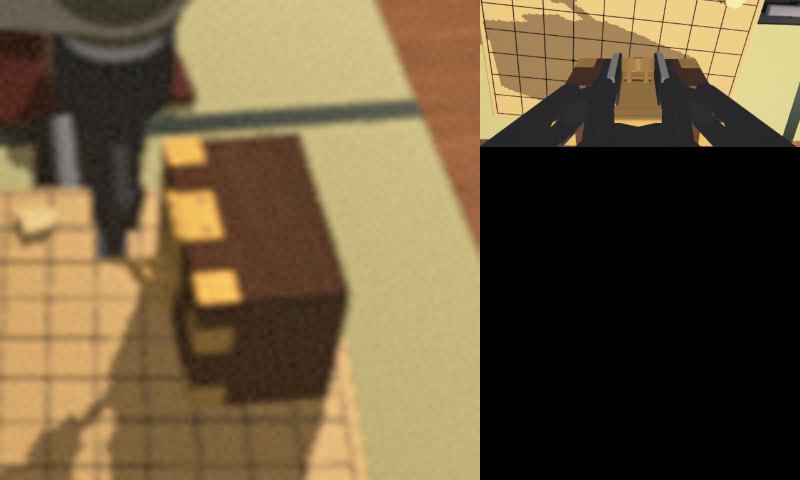

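Run:
```python
from h import *
v,m,p=head()
q=v[(abs(v[...,1])<3)&(abs(v[...,0])<30)&(v[...,2]>140)&(v[...,2]<240)]
print(len(q))
for a in range(140,240,3):
    k=q[abs(q[:,2]-a)<1.5]
    if len(k)>3: print(a,len(k),np.percentile(k[:,0],[5,50,95]).round(1))
```

```text
288
155 56 [2.  3.  5.3]
158 170 [3.3 6.5 9.7]
161 27 [ 7.8  9.3 10.1]
167 7 [5.9 6.1 6.3]
170 5 [5.  5.3 5.5]
203 21 [-29.8 -28.8 -28.1]
```

```bash
cat >> h.py <<'E'
def rim():
    v,m,p=head()
    q=v[(abs(v[...,1])<3)&(abs(v[...,0])<30)&(v[...,2]>140)&(v[...,2]<166)]
    for a in range(-12,16,2):
        k=q[abs(q[:,0]-a)<1]
        if len(k)>3: print(a,len(k),np.percentile(k[:,2],[5,50,95]).round(1))
    print(np.percentile(q[:,0],[2,98]),np.percentile(q[:,2],[2,98]))
E
python3 -m creep '[{"jaw":0.6,"travel":[4,0,1],"roll":0},{"jaw":0.6,"travel":[8,0,2],"roll":0},{"jaw":0.6,"travel":[12,0,3],"roll":0},{"jaw":0.6,"travel":[12,0,3],"roll":0},{"jaw":0.6,"travel":[12,0,3],"roll":0}]' 20
python3 -c "
from h import *;rim()"
```

```text
time_s: 11.8
position: [0.5879, 0.0508, 0.4228]
tool_rot: [[-1.0, -0.008, 0.0], [-0.008, 1.0, -0.0], [-0.0, -0.0, -1.0]]
ft_force: [-3.2, 0.4, -0.3]
grip_width: 0.0263
gripper_force: 32.5
0 24 [154.8 155.7 156.5]
2 62 [154.7 155.8 156.7]
4 54 [155.4 156.2 157. ]
6 55 [155.7 156.9 160.5]
8 101 [156.3 157.8 164.5]
10 13 [157.  157.5 158.7]
[-0.43051971  9.14957128] [154.93309547 164.60024742]
```

```bash
python3 -m creep '[{"jaw":0.6,"travel":[3,0,0],"roll":0},{"jaw":0.6,"travel":[6,0,0],"roll":0},{"jaw":0.6,"travel":[9,0,0],"roll":0},{"jaw":0.6,"travel":[9,0,0],"roll":0},{"jaw":0.6,"travel":[9,0,0],"roll":0}]' 20
python3 -c "
from h import *;rim()"
```

```text
time_s: 12.35
position: [0.5969, 0.0507, 0.4226]
tool_rot: [[-1.0, -0.008, 0.0], [-0.008, 1.0, -0.0], [-0.0, -0.0, -1.0]]
ft_force: [-3.5, 0.8, -0.2]
grip_width: 0.0266
gripper_force: 32.8
-2 13 [155.1 156.  156.8]
0 47 [154.8 155.6 156.4]
2 52 [154.7 155.7 156.5]
4 51 [155.  155.9 156.9]
6 59 [155.3 156.1 164.3]
8 129 [155.5 159.6 165.4]
[-26.40105066   8.13867141] [154.8586585  165.50762315]
```

```bash
python3 -m creep '[{"jaw":0.6,"travel":[-8,0,0],"roll":0},{"jaw":0.6,"travel":[-30,0,0],"roll":0},{"jaw":0.6,"travel":[-30,0,30],"roll":0},{"jaw":0.6,"travel":[-30,0,55],"roll":0},{"jaw":0.6,"travel":[-30,0,55],"roll":0},{"jaw":0.6,"travel":[-30,0,55],"roll":0}]' 20
python3 - <<'E'
from h import *
from rig import *
t=observe()['position'];print(t)
p,d=get_image('side');c=camera_params('side');w=cloud(d,c['mtx'],c['extrinsics'])
v=(w-t)*1000
q=v[(abs(v[...,0])<16)&(abs(v[...,1])<14)&(v[...,2]<-172)&(v[...,2]>-245)]
for a in range(-242,-170,6):
    k=q[abs(q[:,2]-a)<3]
    if len(k): print(a,len(k),np.median(k,0).round(1),k.min(0).round(1)[:2],k.max(0).round(1)[:2])
v,m,p=head();q=v[(abs(v[...,1])<3)&(v[...,0]>-1)&(v[...,0]<6.5)&(v[...,2]>150)&(v[...,2]<159)];print(np.polyfit(q[:,0],q[:,2],1))
cv2.imwrite('pics/s7.png',cv2.resize(get_image('side')[0][90:210,240:360,::-1],(480,480),interpolation=cv2.INTER_CUBIC))
E
```

```text
time_s: 13.0
position: [0.5665, 0.0508, 0.4776]
tool_rot: [[-1.0, -0.008, 0.001], [-0.008, 1.0, -0.0], [-0.001, -0.0, -1.0]]
ft_force: [-0.6, -0.5, -2.3]
grip_width: 0.0266
gripper_force: 32.7
[0.56647571 0.05078438 0.47763474]
-230 5 [   5.1   -3.6 -229.5] [ 2.4 -5.3] [8.4 0.5]
-224 5 [   2.2   -3.2 -223.7] [-0.3 -5.9] [ 8.2 -0.5]
-218 3 [   2.4   -3.  -220.2] [-0.3 -4.9] [ 4.9 -2.9]
-212 7 [   2.4   -4.5 -213.9] [-0.7 -5.8] [ 4.8 -1.9]
-206 5 [   2.    -3.7 -206.9] [-2.8 -5. ] [4.9 0.5]
-200 6 [   0.5   -4.6 -199.8] [-3.3 -6.4] [ 5.  -2.4]
-182 3 [  -1.8  -13.7 -184.4] [ -4.6 -14. ] [  0.8 -13.4]
[1.09228918e-01 1.55464186e+02]
```

View pics/s7.png

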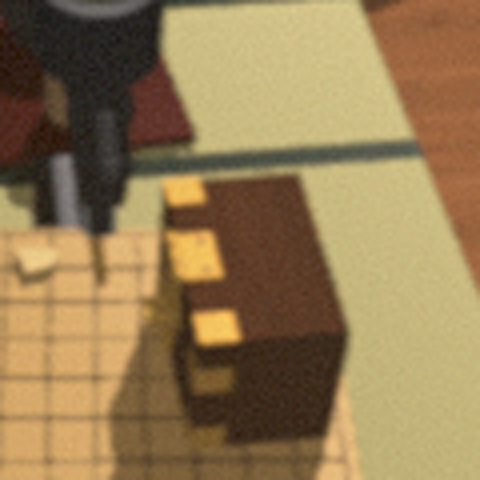

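The pin (shank at (100,260) in the crop) is point down, with about 6° of tilt left towards the box. One more push against the bar should take that out.

```bash
python3 -m creep '[{"jaw":0.6,"travel":[-5,0,-30],"roll":0},{"jaw":0.6,"travel":[-5,0,-55],"roll":0},{"jaw":0.6,"travel":[10,0,-55],"roll":0},{"jaw":0.6,"travel":[24,0,-55],"roll":0},{"jaw":0.6,"travel":[30,0,-55],"roll":0},{"jaw":0.6,"travel":[34,0,-55],"roll":0},{"jaw":0.6,"travel":[35.5,0,-55],"roll":0},{"jaw":0.6,"travel":[35.5,0,-55],"roll":0},{"jaw":0.6,"travel":[20,0,-55],"roll":0},{"jaw":0.6,"travel":[0,0,-40],"roll":0},{"jaw":0.6,"travel":[0,0,0],"roll":0},{"jaw":0.6,"travel":[0,0,0],"roll":0}]' 20
cat >> h.py <<'E'
def shank():
    from rig import observe,get_image,camera_params
    s=observe();t=s['position'];print(s['time_s'],t,s['ft_force'],s['grip_width'])
    p,d=get_image('side');c=camera_params('side');w=cloud(d,c['mtx'],c['extrinsics'])
    v=(w-t)*1000
    q=v[(abs(v[...,0])<14)&(abs(v[...,1])<12)&(v[...,2]<-195)&(v[...,2]>-245)];f=np.polyfit(q[:,2],q[:,0],1);print('side slope',f,np.polyval(f,-236),q[:,2].min(),q[:,1].mean())
    v,m,p=head();q=v[(abs(v[...,1])<3)&(v[...,0]>-1.5)&(v[...,0]<6)&(v[...,2]>150)&(v[...,2]<159)];print('rim',np.polyfit(q[:,0],q[:,2],1),np.percentile(v[(abs(v[...,1])<3)&(v[...,0]>-12)&(v[...,2]>150)&(v[...,2]<158)][:,0],[1,99]))
E
python3 -c "
from h import *;shank()"
```

```text
time_s: 14.35
position: [0.5659, 0.051, 0.4833]
tool_rot: [[-1.0, -0.008, 0.011], [-0.008, 1.0, -0.001], [-0.011, -0.001, -1.0]]
ft_force: [-0.5, 0.6, -0.5]
grip_width: 0.0268
gripper_force: 32.7
14.35 [0.56585223 0.05095506 0.48329712] [-0.52844453  0.57600477 -0.46417432] 0.026751815205262187
side slope [ -0.06959725 -15.07647388] 1.3484775028004208 -233.78162564661665 -4.269973483396513
rim [1.97305911e-02 1.55654017e+02] [-1.40809337  8.50224353]
```

Run:
```python
from h import *
for f in('w4','btop','bside','top','side'):
    z=np.load(f'pics/{f}.npz');w=cloud(z['d'],z['mtx'],z['extrinsics'])*1000
    X,Y,Z=w[...,0],w[...,1],w[...,2]
    m=(X>590)&(X<612)&(abs(Y-50)<25)&(Z>208)&(Z<222)
    if m.sum()>3: print(f,'staple',m.sum(),np.percentile(w[m],[2,50,98],axis=0).round(1).tolist())
    for nm,a,b in(('plate',235,255),('face below',160,185)):
        for y0,y1 in((32,70),):
            m=(X>605)&(X<640)&(Y>y0)&(Y<y1)&(Z>a)&(Z<b)
            if m.sum()>3: print(f,nm,m.sum(),np.percentile(X[m],[10,50,90]).round(1))
    m=(X>560)&(X<760)&(abs(Y-50)<95)&(abs(Z-260)<5)
    if m.sum()>50: print(f,'lid y',np.percentile(Y[m],[.5,99.5]).round(1),'x',np.percentile(X[m],[.5,99.5]).round(1),'z',np.median(Z[m]).round(1))
v,m,p=head();cv2.imwrite('pics/w8.png',cv2.resize(p[:,:,::-1],(640,480)))
```

```text
w4 staple 191 [[601.0, 39.8, 211.2], [603.9, 51.1, 214.9], [611.3, 62.7, 216.5]]
w4 plate 306 [618.6 619.3 620. ]
w4 face below 305 [625.6 626.2 626.8]
btop plate 58 [620.5 621.3 622.1]
btop lid y [-28.3 129.9] x [624.3 726.4] z 261.6
bside staple 25 [[600.3, 37.7, 210.5], [604.9, 44.4, 214.2], [611.1, 59.1, 216.7]]
bside plate 18 [617.4 618.1 620.3]
bside face below 11 [623.9 624.4 624.6]
bside lid y [-31.3 128.5] x [617.9 723.7] z 260.4
top staple 35 [[603.9, 38.9, 213.3], [606.7, 49.7, 216.1], [611.7, 60.8, 218.5]]
top plate 4 [627.6 627.7 628.2]
top face below 30 [627.5 628.2 628.8]
top lid y [-28.4 130. ] x [622.1 726.8] z 261.5
side staple 25 [[600.3, 37.9, 210.3], [604.9, 44.9, 214.2], [610.9, 59.7, 216.1]]
side plate 4 [624.7 624.7 624.8]
side face below 14 [624.  624.2 624.6]
side lid y [-31.1 128.8] x [618.8 723.5] z 260.4
```

View pics/w8.png

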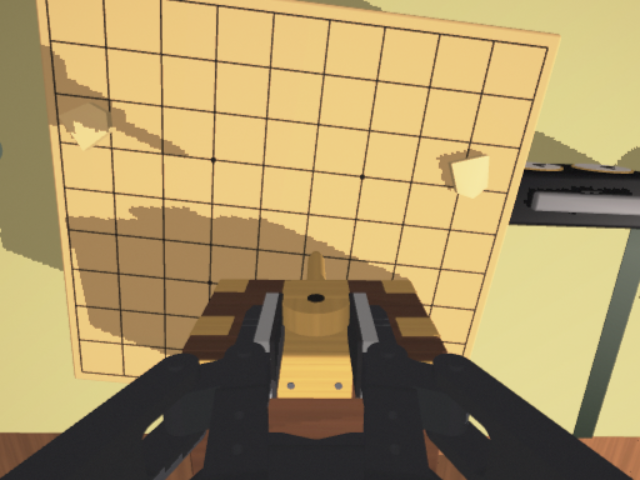

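```bash
cat >> h.py <<'E'
def wsh():
    v,m,p=head()
    for a in range(192,240,5):
        k=v[(abs(v[...,0])<20)&(abs(v[...,1])<9)&(abs(v[...,2]-a)<2.5)]
        if len(k)>5: print(a,len(k),'x',np.percentile(k[:,0],[5,50,95]).round(1),'y',np.percentile(k[:,1],[3,97]).round(1))
E
python3 - <<'E'
from h import *
wsh();shank()
E
```

```text
192 33 x [5.  6.1 6.4] y [-2.6  3.8]
197 38 x [3.7 5.5 6.3] y [-3.2  4.5]
202 44 x [3.5 5.3 5.9] y [-3.3  4.4]
207 36 x [3.2 5.  5.6] y [-3.4  4.6]
212 39 x [2.5 4.5 5.4] y [-3.5  4.8]
217 34 x [1.9 4.6 5.3] y [-3.6  4.9]
222 32 x [1.7 4.4 4.9] y [-3.7  5. ]
227 21 x [0.9 3.9 4.7] y [-3.4  4.7]
232 7 x [2.9 3.6 3.8] y [-1.   2.3]
14.55 [0.56678975 0.05073989 0.4769948 ] [ 0.09989293 -0.11571159 -1.61359948] 0.026399809385802355
side slope [ -0.05981495 -15.86363946] -1.7473115975023799 -235.32180921340466 -3.6766026826042277
rim [2.92781519e-02 1.55627280e+02] [-1.08231371  8.58331871]
```

```bash
python3 -m creep '[{"jaw":0.6,"travel":[20,0,2],"roll":0},{"jaw":0.6,"travel":[40,0,2],"roll":0},{"jaw":0.6,"travel":[46.8,-0.1,0],"roll":0},{"jaw":0.6,"travel":[46.8,-0.1,0],"roll":0},{"jaw":0.6,"travel":[46.8,-0.1,-10],"roll":0},{"jaw":0.6,"travel":[46.8,-0.1,-18],"roll":0},{"jaw":0.6,"travel":[46.8,-0.1,-24],"roll":0},{"jaw":0.6,"travel":[46.8,-0.1,-30],"roll":0},{"jaw":0.6,"travel":[46.8,-0.1,-33],"roll":0},{"jaw":0.6,"travel":[46.8,-0.1,-36],"roll":0},{"jaw":0.6,"travel":[46.8,-0.1,-36],"roll":0}]' 20
python3 - <<'E'
from h import *
from rig import *
wsh()
p,d=get_image('side');s=observe();print(s['position'],s['ft_force'])
cv2.imwrite('pics/s9.png',cv2.resize(p[110:200,260:350,::-1],(540,540),interpolation=cv2.INTER_CUBIC))
E
```

```text
time_s: 15.75
position: [0.6135, 0.0507, 0.4414]
tool_rot: [[-1.0, -0.008, -0.0], [-0.008, 1.0, 0.0], [0.0, 0.0, -1.0]]
ft_force: [0.6, 0.0, -1.1]
grip_width: 0.0265
gripper_force: 32.7
192 35 x [5.  6.  6.4] y [-2.6  3.8]
197 41 x [4.2 5.5 6.3] y [-3.1  4.4]
202 43 x [3.4 5.2 5.9] y [-3.3  4.5]
207 37 x [2.9 5.  5.7] y [-3.4  4.6]
212 43 x [-4.7  4.4  5.4] y [-7.2  4.8]
217 82 x [-5.3 -4.6  5.1] y [-8.7  8.9]
222 68 x [-4.8 -4.2  4.8] y [-8.5  8.3]
227 381 x [-4.1  7.4 11.7] y [-8.6  8.5]
232 19 x [-6.5 -3.9 11.7] y [-7.6  6. ]
237 13 x [-5.6 -3.7 -1.1] y [-5.5  6.1]
[0.61357449 0.05064607 0.44188507] [-1.07589612  0.16956427 -0.78761962]
```

View pics/s9.png

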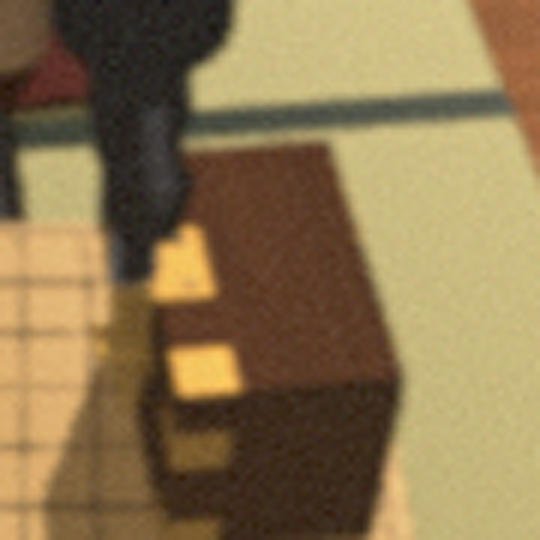

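```bash
python3 -m creep '[{"jaw":0.6,"travel":[0,0,-2],"roll":0},{"jaw":0.6,"travel":[0,0,-2],"roll":0},{"jaw":0.3,"travel":[0,0,-2],"roll":0},{"jaw":0.28,"travel":[0,0,-2],"roll":0},{"jaw":0.28,"travel":[0,0,-2],"roll":0},{"jaw":0.28,"travel":[0,0,-2],"roll":0}]' 20
python3 - <<'E'
from h import *
v,m,p=head();t=0
q=v[(abs(v[...,1])<12)&(abs(v[...,0])<16)&(v[...,2]>145)&(v[...,2]<240)]
for a in range(145,240,5):
    k=q[abs(q[:,2]-a)<2.5]
    if len(k)>5: print(a,len(k),'x',np.percentile(k[:,0],[5,50,95]).round(1),'y',np.percentile(k[:,1],[3,97]).round(1))
cv2.imwrite('pics/w10.png',p[200:,130:390,::-1])
E
```

```text
time_s: 16.45
position: [0.6136, 0.0507, 0.4398]
tool_rot: [[-1.0, -0.008, 0.0], [-0.008, 1.0, -0.0], [-0.0, -0.0, -1.0]]
ft_force: [0.6, 0.5, 0.1]
grip_width: 0.0309
gripper_force: 0.0
175 617 x [-13.6  -6.9  -4.6] y [-11.2  11. ]
180 212 x [-15.8 -14.1  -4.7] y [-11.3  11.4]
185 191 x [-7.3 -6.9 -6.3] y [-11.   11.2]
190 166 x [-7.3 -6.8 -6.3] y [-11.3  10.9]
195 156 x [-7.4 -6.9 -6.4] y [-11.1  11.2]
200 150 x [-7.4 -6.9 -6.4] y [-11.3  11.3]
205 135 x [-7.3 -6.9 -6.4] y [-11.1  11. ]
210 131 x [-7.4 -6.9 -6.5] y [-11.2  11.3]
215 114 x [-7.4 -6.9 -6.4] y [-11.   10.9]
220 113 x [-7.4 -6.9 -6.5] y [-11.2  11.5]
225 247 x [-7.4 10.3 12.2] y [-10.5  11.1]
230 31 x [-11.   -9.2  11.8] y [-10.7  10.6]
235 31 x [-11.5 -10.8  -9.6] y [-11.9   6. ]
```

View pics/w10.png

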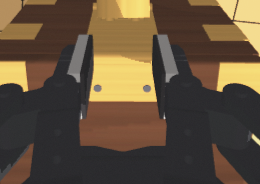

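Run:
```python
from h import *
from rig import *
for n in('side','wrist','top'):
    p,d=get_image(n);c=camera_params(n);w=cloud(d,c['mtx'],c['extrinsics'])*1000;hsv=cv2.cvtColor(p,cv2.COLOR_RGB2HSV)
    m=((w[...,2]>154)&(w[...,2]<205)&(w[...,0]>420)&(w[...,0]<617)&(abs(w[...,1]-25)<150)).astype(np.uint8)
    k,l,s,ce=cv2.connectedComponentsWithStats(m)
    for i in range(1,k):
        if s[i,4]>15: print(n,s[i],w[l==i].min(0).round(),w[l==i].max(0).round())
```

```text
side [244 152  10   8  50] [520. 149. 154.] [549. 174. 162.]
side [239 226  13   8  72] [ 485. -125.  155.] [ 516. -103.  161.]
wrist [  11   15   42   50 1374] [ 485. -125.  154.] [ 519. -100.  161.]
wrist [383  70  33  44 998] [521. 152. 154.] [553. 175. 161.]
top [302 210  12  19 124] [ 487. -125.  154.] [ 529. -100.  163.]
```

Run:
```python
from h import *
from rig import *
t=observe()['position']
for n in('wrist','side'):
    p,d=get_image(n);c=camera_params(n);w=cloud(d,c['mtx'],c['extrinsics'])*1000
    if n=='wrist':
        for r in range(130,300,6): print(r,[(w[r,u].round(0).astype(int).tolist(),p[r,u].tolist()) for u in(238,253,268)])
    else:
        m=(abs(w[...,0]-606)<22)&(abs(w[...,1]-50)<35)&(w[...,2]>160)&(w[...,2]<262)
        q=w[m]
        for a in range(165,262,8):
            k=q[abs(q[:,2]-a)<4]
            if len(k): print(a,len(k),k.min(0).round(),k.max(0).round())
```

```text
130 [([568, 39, 151], [193, 152, 101]), ([568, 51, 151], [205, 163, 107]), ([568, 64, 152], [244, 220, 144])]
136 [([574, 39, 150], [244, 219, 143]), ([573, 51, 151], [244, 220, 144]), ([573, 64, 151], [244, 220, 144])]
142 [([578, 39, 150], [244, 220, 143]), ([578, 51, 150], [244, 220, 143]), ([578, 64, 150], [244, 220, 143])]
148 [([584, 39, 151], [244, 220, 143]), ([583, 52, 152], [244, 219, 143]), ([583, 64, 151], [244, 220, 144])]
154 [([589, 39, 150], [181, 142, 94]), ([589, 52, 150], [244, 220, 143]), ([588, 64, 152], [244, 220, 143])]
160 [([594, 39, 150], [181, 143, 95]), ([594, 52, 150], [182, 144, 95]), ([594, 65, 149], [244, 220, 143])]
166 [([599, 39, 151], [181, 144, 95]), ([599, 52, 151], [180, 143, 94]), ([599, 65, 151], [181, 144, 95])]
172 [([605, 39, 150], [181, 144, 95]), ([604, 52, 152], [105, 85, 59]), ([604, 65, 151], [166, 132, 88])]
178 [([610, 39, 152], [182, 144, 95]), ([610, 52, 151], [182, 144, 96]), ([610, 65, 150], [182, 144, 95])]
184 [([616, 39, 151], [176, 140, 93]), ([615, 52, 152], [181, 143, 94]), ([615, 65, 151], [182, 144, 96])]
190 [([621, 39, 
[... 1872 characters left out ...]
52, 263], [244, 216, 116]), ([644, 60, 262], [244, 216, 116])]
298 [([648, 43, 262], [244, 215, 115]), ([649, 52, 262], [244, 214, 114]), ([648, 60, 263], [244, 214, 115])]
165 5 [624.  16. 163.] [624.  38. 168.]
173 5 [624.  21. 170.] [625.  41. 175.]
181 4 [624.  24. 179.] [625.  39. 184.]
189 3 [619.  26. 189.] [625.  29. 192.]
197 18 [616.  27. 193.] [625.  67. 201.]
205 12 [615.  15. 201.] [625.  58. 208.]
213 40 [600.  17. 209.] [625.  59. 217.]
221 20 [603.  19. 217.] [625.  61. 225.]
229 16 [602.  21. 225.] [625.  63. 233.]
237 8 [605.  24. 233.] [624.  48. 240.]
245 24 [592.  15. 241.] [625.  57. 249.]
253 17 [589.  17. 250.] [625.  57. 257.]
261 20 [589.  18. 258.] [628.  56. 262.]
```

The head leans 20° towards the robot (top at x 590, z 272) with its tip in the loop, caught inside. I shut the fingers and push the head upright from the robot's side.

```bash
python3 -m creep '[{"jaw":0.28,"travel":[0,0,25],"roll":0},{"jaw":0.28,"travel":[0,0,40],"roll":0},{"jaw":0.28,"travel":[-30,0,40],"roll":0},{"jaw":1,"travel":[-58,0,40],"roll":0},{"jaw":1,"travel":[-58,0,30],"roll":0},{"jaw":1,"travel":[-58,0,0],"roll":0},{"jaw":1,"travel":[-58,0,-14],"roll":0},{"jaw":1,"travel":[-58,0,-14],"roll":0}]' 20
python3 -m creep '[{"jaw":1,"travel":[8,0,0],"roll":0},{"jaw":1,"travel":[14,0,0],"roll":0},{"jaw":1,"travel":[20,0,0],"roll":0},{"jaw":1,"travel":[25,0,0],"roll":0},{"jaw":1,"travel":[30,0,0],"roll":0},{"jaw":1,"travel":[34,0,0],"roll":0},{"jaw":1,"travel":[38,0,0],"roll":0},{"jaw":1,"travel":[40,0,0],"roll":0},{"jaw":1,"travel":[40,0,0],"roll":0}]'
python3 - <<'E'
from h import *
from rig import *
p,d=get_image('side');c=camera_params('side');w=cloud(d,c['mtx'],c['extrinsics'])*1000
q=w[(abs(w[...,0]-606)<22)&(abs(w[...,1]-50)<22)&(w[...,2]>160)&(w[...,2]<300)]
for a in range(165,300,8):
    k=q[abs(q[:,2]-a)<4]
    if len(k): print(a,len(k),k.min(0).round(),k.max(0).round())
p,d=get_image('wrist');c=camera_params('wrist');w=cloud(d,c['mtx'],c['extrinsics'])*1000
for r in range(190,340,8): print(r,[w[r,u].round(0).astype(int).tolist() for u in(238,253,268)])
E
```

```text
time_s: 17.55
position: [0.5559, 0.0506, 0.4234]
tool_rot: [[-1.0, -0.008, -0.004], [-0.008, 1.0, 0.001], [0.004, 0.001, -1.0]]
ft_force: [-0.2, 0.6, -1.4]
grip_width: -0.0002
gripper_force: 0.0
time_s: 18.45
position: [0.5958, 0.0507, 0.4256]
tool_rot: [[-1.0, -0.008, -0.0], [-0.008, 1.0, 0.0], [0.0, 0.0, -1.0]]
ft_force: [-0.9, 0.3, -0.5]
grip_width: 0.0002
gripper_force: 0.0
165 2 [625.  38. 163.] [625.  40. 165.]
173 2 [624.  39. 171.] [624.  39. 176.]
181 1 [624.  41. 177.] [624.  41. 177.]
189 2 [619.  28. 189.] [625.  31. 192.]
197 16 [615.  28. 194.] [625.  50. 200.]
205 7 [615.  32. 201.] [625.  45. 208.]
213 36 [600.  29. 210.] [624.  60. 217.]
221 15 [601.  29. 217.] [624.  53. 224.]
229 13 [609.  28. 225.] [625.  52. 233.]
237 10 [608.  28. 234.] [625.  52. 240.]
245 12 [608.  29. 241.] [625.  47. 248.]
253 18 [585.  28. 249.] [625.  46. 257.]
261 51 [585.  28. 258.] [628.  69. 265.]
269 40 [584.  30. 265.] [623.  61. 273.]
277 26 [585.  35. 273.] [614.  47. 281.]
285 6 [584.  35. 281.] [602.  47. 283.]
190 [[598, 39, 150], [598, 52, 151], [598, 64, 150]]
198 [[605, 39, 1
[... 237 characters left out ...]
, 61, 215]]
238 [[609, 42, 216], [586, 51, 261], [609, 61, 216]]
246 [[590, 44, 262], [585, 51, 270], [590, 59, 260]]
254 [[585, 45, 277], [585, 51, 277], [589, 58, 269]]
262 [[585, 45, 283], [585, 51, 282], [585, 58, 282]]
270 [[586, 45, 287], [586, 51, 288], [585, 57, 288]]
278 [[584, 46, 296], [588, 51, 291], [583, 57, 298]]
286 [[584, 46, 301], [592, 51, 290], [585, 57, 300]]
294 [[585, 46, 305], [596, 51, 290], [584, 56, 305]]
302 [[585, 46, 308], [600, 51, 290], [584, 56, 309]]
310 [[580, 47, 318], [604, 51, 290], [580, 56, 318]]
318 [[579, 47, 323], [632, 52, 262], [579, 55, 323]]
326 [[582, 47, 322], [637, 52, 263], [580, 55, 325]]
334 [[584, 47, 323], [642, 52, 263], [583, 55, 325]]
```

```bash
python3 -m creep '[{"jaw":1,"travel":[-15,0,0],"roll":0},{"jaw":1,"travel":[-40,0,20],"roll":0},{"jaw":1,"travel":[-80,0,50],"roll":0},{"jaw":1,"travel":[-125,0,75],"roll":0},{"jaw":1,"travel":[-140,0,80],"roll":0},{"jaw":1,"travel":[-140,0,80],"roll":0},{"jaw":1,"travel":[-140,0,80],"roll":0}]' 20
cat >> h.py <<'E'
def look():
    from rig import observe,get_image,camera_params
    for n in('wrist','side'):
        p,d=get_image(n);c=camera_params(n);w=cloud(d,c['mtx'],c['extrinsics'])*1000
        q=w[(w[...,0]>570)&(w[...,0]<640)&(abs(w[...,1]-50)<26)&(w[...,2]>185)&(w[...,2]<300)]
        for a in range(190,300,6):
            k=q[abs(q[:,2]-a)<3]; f=k[k[:,0]<617.3]
            if len(f)>2: print(n,a,len(k),len(f),np.percentile(f,[3,50,97],axis=0)[:,:2].round(1).tolist())
E
python3 -c "
from h import *;look()"
```

```text
time_s: 19.25
position: [0.4558, 0.0506, 0.5056]
tool_rot: [[-1.0, -0.008, 0.0], [-0.008, 1.0, -0.0], [-0.0, -0.0, -1.0]]
ft_force: [0.9, 0.2, -0.6]
grip_width: 0.0001
gripper_force: 0.0
wrist 214 34 32 [[603.7, 49.0], [606.1, 53.1], [616.1, 57.5]]
wrist 220 17 17 [[603.4, 48.5], [604.9, 52.1], [606.6, 55.2]]
wrist 226 21 21 [[601.3, 48.1], [603.0, 52.1], [605.9, 56.1]]
wrist 232 20 20 [[599.2, 48.2], [600.2, 52.1], [603.0, 55.5]]
wrist 238 14 14 [[596.1, 49.5], [597.7, 52.5], [599.0, 56.4]]
wrist 244 31 31 [[592.8, 48.3], [594.3, 53.0], [595.9, 56.7]]
wrist 250 28 28 [[590.7, 48.3], [591.6, 52.0], [593.3, 56.6]]
wrist 256 35 35 [[588.4, 47.6], [589.3, 52.9], [590.8, 57.3]]
wrist 262 43 43 [[586.1, 47.6], [587.5, 52.0], [588.9, 57.2]]
wrist 268 99 99 [[584.5, 46.9], [586.2, 52.8], [589.1, 57.9]]
wrist 274 4 4 [[586.6, 50.4], [587.4, 51.1], [588.4, 53.4]]
side 196 17 5 [[615.0, 28.7], [615.6, 39.1], [617.0, 46.7]]
side 214 35 27 [[600.5, 36.6], [606.0, 45.3], [616.3, 58.1]]
side 220 13 6 [[605.6, 40.5], [610.2, 46.7], [615.6, 48.0]]
side 226 11 5 [[602.8, 45.3], [605.3, 46.8], [608.5, 47.2]]
side 232 10 4 [[602.7, 44.7], [605.2, 47.0], [608.3, 48.5]]
side 244 15 4 [[595.6, 36.8], [598.2, 37.3], [600.5, 38.7]]
side 250 19 10 [[592.2, 35.6], [599.0, 37.3], [602.3, 55.4]]
side 256 19 12 [[589.3, 36.2], [596.3, 37.9], [599.4, 58.2]]
side 262 102 14 [[586.5, 35.4], [594.7, 40.5], [617.1, 61.0]]
side 268 31 14 [[584.1, 38.4], [588.2, 45.5], [594.0, 60.4]]
side 274 11 11 [[583.3, 39.3], [588.6, 47.2], [591.6, 54.3]]
```

The head still leans 25°, with the point caught on the hasp's lip. I regrip the head off-centre, lift it off the lip, straighten it and lower it in the grip.

```bash
python3 -m creep '[{"jaw":0,"travel":[40,0.7,0],"roll":0},{"jaw":0,"travel":[80,0.7,0],"roll":0},{"jaw":0,"travel":[120,0.7,0],"roll":0},{"jaw":0,"travel":[130,0.7,-10],"roll":0},{"jaw":0,"travel":[130,0.7,-40],"roll":0},{"jaw":0,"travel":[130,0.7,-70],"roll":0},{"jaw":0,"travel":[130,0.7,-86],"roll":0},{"jaw":0,"travel":[130,0.7,-86],"roll":0},{"jaw":0.6,"travel":[130,0.7,-86],"roll":0},{"jaw":0.6,"travel":[130,0.7,-86],"roll":0},{"jaw":0.6,"travel":[130,0.7,-86],"roll":0},{"jaw":0.6,"travel":[130,0.7,-86],"roll":0}]' 20
python3 - <<'E'
from h import *
v,m,p=head()
q=v[(abs(v[...,1])<3)&(abs(v[...,0])<40)&(v[...,2]>130)&(v[...,2]<215)]
for a in range(130,215,4):
    k=q[abs(q[:,2]-a)<2]
    if len(k)>3: print(a,len(k),'x',np.percentile(k[:,0],[5,50,95]).round(1))
E
```

```text
time_s: 20.55
position: [0.5855, 0.0514, 0.4203]
tool_rot: [[-1.0, -0.008, 0.001], [-0.008, 1.0, -0.0], [-0.001, -0.0, -1.0]]
ft_force: [0.5, 0.5, -0.1]
grip_width: 0.0273
gripper_force: 22.3
146 118 x [-7.2 -5.2 -2.4]
150 180 x [-4.5 -0.8  1.5]
154 138 x [-37.3 -34.1   0.4]
158 98 x [-33.7 -32.6  -1. ]
162 61 x [-35.3 -34.3  -2.2]
166 77 x [-35.3 -34.5  -4.3]
170 63 x [-35.3 -34.7  -5.9]
174 66 x [-35.2 -34.5  -6.9]
178 57 x [-35.3 -34.5  -9.1]
182 35 x [-35.4 -34.8 -34.2]
186 11 x [-24.9 -13.6 -12.4]
190 11 x [-15.7 -15.1 -14.3]
194 13 x [-17.7 -16.9 -15.6]
198 9 x [-19.  -18.1 -17.4]
202 9 x [-20.2 -19.5 -19. ]
206 94 x [-20.9 -17.5 -15.7]
210 12 x [-23.5 -15.9 -15.6]
```

```bash
python3 -m creep '[{"jaw":0.6,"travel":[-1,0,4],"roll":0},{"jaw":0.6,"travel":[-2,0,9],"roll":0},{"jaw":0.6,"travel":[-2,0,13],"roll":0},{"jaw":0.6,"travel":[3,0,13],"roll":0},{"jaw":0.6,"travel":[8,0,13],"roll":0},{"jaw":0.6,"travel":[13,0,13],"roll":0},{"jaw":0.6,"travel":[17,0,13],"roll":0},{"jaw":0.6,"travel":[20,0,13],"roll":0},{"jaw":0.6,"travel":[20,0,13],"roll":0}]' 20
cat >> h.py <<'E'
def pose():
    from rig import observe
    s=observe();print(s['time_s'],s['position'],s['ft_force'].round(1) if hasattr(s['ft_force'],'round') else s['ft_force'])
    v,m,p=head()
    q=v[(abs(v[...,1])<3)&(v[...,0]>-28)&(v[...,0]<14)&(v[...,2]>130)&(v[...,2]<250)]
    for a in range(130,250,5):
        k=q[abs(q[:,2]-a)<2.5]
        if len(k)>3: print(a,len(k),'x',np.percentile(k[:,0],[5,50,95]).round(1))
E
python3 -c "
from h import *;pose()"
```

```text
time_s: 21.5
position: [0.6057, 0.0514, 0.4322]
tool_rot: [[-1.0, -0.008, -0.003], [-0.008, 1.0, 0.0], [0.003, 0.0, -1.0]]
ft_force: [-5.0, 0.1, -0.6]
grip_width: 0.0272
gripper_force: 23.6
21.5 [0.60567519 0.05137238 0.43218045] [-5.   0.1 -0.6]
145 100 x [-10.7  -7.2  -1.8]
150 211 x [-11.1  -4.1  -1.7]
155 75 x [-3.  -2.5 -2. ]
160 71 x [-3.2 -2.4 -1.9]
165 50 x [-3.2 -2.8 -2.2]
170 55 x [-3.6 -3.1 -2.6]
175 51 x [-3.9 -3.5 -3.2]
180 32 x [-4.6 -3.9 -3.5]
185 38 x [-5.7 -4.9 -4.3]
190 29 x [-6.2 -5.4 -4.5]
195 40 x [-6.5 -5.7 -5.2]
200 32 x [-7.2 -6.  -5.4]
205 29 x [-7.5 -6.4 -5.9]
210 26 x [-7.5 -6.5 -6.2]
215 77 x [-7.6 -0.3  2.5]
220 56 x [-7.9  2.1  3.5]
225 7 x [-9.7 -9.1 -8.3]
235 24 x [-13.7 -12.1 -11.4]
240 5 x [-12.  -11.8 -11.7]
```

```bash
python3 -m creep '[{"jaw":0.6,"travel":[2,0,0],"roll":0},{"jaw":0.6,"travel":[4,0,0],"roll":0},{"jaw":0.6,"travel":[4,0,0],"roll":0},{"jaw":0.6,"travel":[0,0,0],"roll":0},{"jaw":0.6,"travel":[-2,0,0],"roll":0},{"jaw":0.6,"travel":[-2,0,0],"roll":0}]' 20
python3 -c "
from h import *;pose()"
```

```text
time_s: 22.15
position: [0.6038, 0.0514, 0.4327]
tool_rot: [[-1.0, -0.008, 0.001], [-0.008, 1.0, -0.0], [-0.001, -0.0, -1.0]]
ft_force: [-0.5, -0.4, -1.5]
grip_width: 0.0272
gripper_force: 23.7
22.15 [0.60377784 0.05135475 0.43266093] [-0.5 -0.4 -1.5]
145 94 x [-10.4  -6.9  -1.7]
150 219 x [-10.1  -3.6  -1.2]
155 65 x [-2.6 -2.  -1.4]
160 71 x [-2.7 -1.9 -1.4]
165 50 x [-2.9 -2.5 -1.9]
170 55 x [-3.4 -2.9 -2.5]
175 46 x [-3.7 -3.2 -2.9]
180 30 x [-4.7 -3.9 -3.5]
185 34 x [-5.8 -4.9 -4.2]
190 33 x [-6.4 -5.4 -4.9]
195 36 x [-6.7 -5.8 -5.2]
200 32 x [-7.2 -6.2 -5.7]
205 29 x [-7.5 -6.6 -6.1]
210 24 x [-7.9 -7.2 -6.6]
215 67 x [-8.3 -1.6  1.4]
220 60 x [-8.2  1.4  2.8]
225 8 x [-9.7 -9.3 -8.6]
235 22 x [-13.9 -13.2 -12. ]
240 6 x [-13.2 -12.6 -12.6]
```

```bash
python3 -m creep '[{"jaw":0.6,"travel":[4,0,0],"roll":0},{"jaw":0.6,"travel":[8,0,0],"roll":0},{"jaw":0.6,"travel":[10,0,0],"roll":0},{"jaw":0.6,"travel":[10,0,0],"roll":0}]' 20
python3 -c "
from h import *;pose()" | awk '$1>=150&&$1<=210||NR==1'
```

```text
time_s: 22.6
position: [0.6117, 0.0515, 0.4329]
tool_rot: [[-1.0, -0.008, -0.011], [-0.008, 1.0, -0.0], [0.011, -0.0, -1.0]]
ft_force: [-26.1, -0.9, 9.0]
grip_width: 0.0271
gripper_force: 25.4
22.6 [0.61170201 0.05152952 0.4329419 ] [-26.1  -0.9   9. ]
150 191 x [-8.4 -1.   0.8]
155 85 x [-0.1  0.4  1.3]
160 69 x [0.4 1.  1.6]
165 63 x [0.4 0.9 1.5]
170 77 x [-27.5   0.9   1.4]
175 54 x [0.5 1.  1.7]
180 38 x [-0.1  0.8  1.5]
185 43 x [-0.5  0.4  1. ]
190 40 x [-0.5  0.5  0.9]
195 39 x [-0.4  0.6  1.1]
200 35 x [-0.   0.6  1.3]
205 36 x [-0.3  0.8  1.3]
210 29 x [-0.2  0.8  1.4]
```

```bash
python3 -m creep '[{"jaw":0.6,"travel":[-3,0,0],"roll":0},{"jaw":0.6,"travel":[-6,0,0],"roll":0},{"jaw":0.6,"travel":[-6,0,0],"roll":0}]' 20
python3 -c "
from h import *;pose()"
```

```text
time_s: 22.95
position: [0.6077, 0.0513, 0.4327]
tool_rot: [[-1.0, -0.008, 0.001], [-0.008, 1.0, -0.0], [-0.001, -0.0, -1.0]]
ft_force: [0.1, -0.8, -0.5]
grip_width: 0.0272
gripper_force: 24.4
22.95 [0.60771041 0.05134158 0.4327479 ] [ 0.1 -0.8 -0.5]
145 118 x [-8.  -3.7  0.5]
150 199 x [-8.6 -1.3  0.8]
155 84 x [-0.2  0.4  1.1]
160 72 x [0.4 1.  1.4]
165 62 x [0.3 0.8 1.4]
170 78 x [-27.7   0.6   1.3]
175 56 x [0.4 0.8 1.2]
180 31 x [-0.4  0.5  0.9]
185 44 x [-0.8  0.   0.7]
190 40 x [-0.9  0.   0.5]
195 33 x [-1.2  0.2  0.5]
200 37 x [-1.  -0.   0.7]
205 37 x [-1.  -0.1  0.4]
210 29 x [-1.3  0.1  0.6]
215 68 x [-1.   2.4  5.6]
220 67 x [-0.3  4.1  6.4]
```

```bash
python3 -m creep '[{"jaw":0.6,"travel":[0.3,0,-2],"roll":0},{"jaw":0.6,"travel":[0.3,0,-4],"roll":0},{"jaw":0.6,"travel":[0.3,0,-6],"roll":0},{"jaw":0.6,"travel":[0.3,0,-6],"roll":0}]' 20;  python3 -m creep '[{"jaw":0.6,"travel":[0,0,-2],"roll":0},{"jaw":0.6,"travel":[0,0,-4],"roll":0},{"jaw":0.6,"travel":[0,0,-6],"roll":0},{"jaw":0.6,"travel":[0,0,-6],"roll":0}]' 20
python3 -c "
from h import *;pose()"
```

```text
time_s: 23.4
position: [0.608, 0.0513, 0.4262]
tool_rot: [[-1.0, -0.008, -0.001], [-0.008, 1.0, 0.0], [0.001, 0.0, -1.0]]
ft_force: [-0.2, 0.1, -0.6]
grip_width: 0.0269
gripper_force: 24.4
time_s: 23.8
position: [0.6079, 0.0514, 0.4203]
tool_rot: [[-1.0, -0.008, -0.001], [-0.008, 1.0, 0.0], [0.001, 0.0, -1.0]]
ft_force: [-0.2, -0.2, -1.3]
grip_width: 0.0274
gripper_force: 24.4
23.8 [0.60787122 0.05136644 0.42034685] [-0.2 -0.2 -1.3]
145 123 x [-8.1 -3.5  0.8]
150 204 x [-8.3 -1.9  0.9]
155 130 x [-16.5   0.3   1.2]
160 234 x [-27.3 -21.7   1.2]
165 59 x [0.4 0.7 1.2]
170 61 x [0.2 0.8 1.2]
175 52 x [0.3 0.7 1.2]
180 35 x [-0.1  0.6  1.2]
185 42 x [-0.8 -0.1  0.5]
190 42 x [-0.6 -0.   0.5]
195 35 x [-1.2  0.1  0.7]
200 35 x [-0.8 -0.1  0.5]
205 124 x [-0.5  3.2  6.2]
210 11 x [-1.1  6.1  6.3]
```

```bash
python3 -m creep '[{"jaw":0.6,"travel":[0,0,-3],"roll":0},{"jaw":0.6,"travel":[0,0,-6],"roll":0},{"jaw":0.6,"travel":[0,0,-9],"roll":0},{"jaw":0.6,"travel":[0,0,-12],"roll":0},{"jaw":0.6,"travel":[0,0,-12],"roll":0}]' 20;  python3 -m creep '[{"jaw":0.6,"travel":[0,0,-2],"roll":0},{"jaw":0.6,"travel":[0,0,-4],"roll":0},{"jaw":0.6,"travel":[0,0,-6],"roll":0},{"jaw":0.6,"travel":[0,0,-8],"roll":0},{"jaw":0.6,"travel":[0,0,-8],"roll":0}]' 20
python3 -c "
from h import *;pose()"
```

```text
time_s: 24.35
position: [0.6079, 0.0514, 0.4081]
tool_rot: [[-1.0, -0.008, -0.001], [-0.008, 1.0, 0.0], [0.001, 0.0, -1.0]]
ft_force: [0.4, 0.9, -0.7]
grip_width: 0.0271
gripper_force: 24.4
time_s: 24.85
position: [0.6079, 0.0514, 0.4004]
tool_rot: [[-1.0, -0.008, -0.001], [-0.008, 1.0, 0.0], [0.001, 0.0, -1.0]]
ft_force: [-0.5, -0.4, -1.2]
grip_width: 0.0271
gripper_force: 24.4
24.85 [0.60785977 0.05138398 0.40035594] [-0.5 -0.4 -1.2]
135 228 x [-16.1 -12.3 -10.2]
140 264 x [-27.4 -22.7 -10.5]
145 213 x [-13.   -8.1   0.1]
150 305 x [-13.   -4.4   0.7]
155 85 x [-0.2  0.5  1.1]
160 69 x [0.1 0.8 1.4]
165 59 x [0.3 0.9 1.3]
170 61 x [0.1 0.7 1.1]
175 52 x [0.4 0.7 1.2]
180 36 x [-0.   0.4  0.9]
185 141 x [-0.3  3.3  6.4]
190 7 x [-1.1 -0.4 -0.2]
200 5 x [-0.   0.3  0.7]
205 35 x [-0.8 -0.   0.5]
210 31 x [-1.3 -0.1  0.5]
215 25 x [-0.9 -0.1  0.4]
220 21 x [-0.6 -0.1  0.3]
225 9 x [-1.9 -0.9 -0.5]
```

```bash
python3 -m creep '[{"jaw":0.6,"travel":[0,0,-1],"roll":0},{"jaw":0.6,"travel":[0,0,-2.5],"roll":0},{"jaw":0.6,"travel":[0,0,-2.5],"roll":0},{"jaw":0.3,"travel":[0,0,-2.5],"roll":0},{"jaw":0.1,"travel":[0,0,-2.5],"roll":0},{"jaw":0,"travel":[0,0,-2.5],"roll":0},{"jaw":0,"travel":[0,0,-2.5],"roll":0}]' 20;  python3 -m creep '[{"jaw":0,"travel":[-10,0,0],"roll":0},{"jaw":0,"travel":[-30,0,0],"roll":0},{"jaw":0,"travel":[-60,0,20],"roll":0},{"jaw":0,"travel":[-100,0,50],"roll":0},{"jaw":0,"travel":[-140,0,80],"roll":0},{"jaw":0,"travel":[-150,0,100],"roll":0},{"jaw":0,"travel":[-150,0,100],"roll":0},{"jaw":0,"travel":[-150,0,100],"roll":0}]' 20
python3 - <<'E'
from h import *
from rig import *
look()
for n in('wrist','top','side'):
    p,d=get_image(n);c=camera_params(n);w=cloud(d,c['mtx'],c['extrinsics'])*1000;X,Y,Z=w[...,0],w[...,1],w[...,2]
    m=(X>590)&(X<616.5)&(abs(Y-50)<30)&(Z>222)&(Z<252)
    if m.sum()>3: print(n,'head',m.sum(),w[m].min(0).round(1),w[m].max(0).round(1))
    m=(X>605)&(X<630)&(abs(Y-51)<18)&(Z>250)&(Z<258)
    if m.sum()>3: print(n,'plate',np.median(X[m]))
    m=((Z>154.5)&(Z<170)&(X>420)&(X<600)&(abs(Y-25)<160)).astype(np.uint8);k,l,s,ce=cv2.connectedComponentsWithStats(m)
    print(n,[w[l==i].mean(0).round(1).tolist() for i in range(1,k) if s[i,4]>30])
    m=(abs(X-680)<40)&(abs(Y-50)<70)&(Z>240)&(Z<300);print(n,'lid z',np.median(Z[m]) if m.any() else 0)
E
```

```text
time_s: 25.6
position: [0.6079, 0.0514, 0.3984]
tool_rot: [[-1.0, -0.008, 0.0], [-0.008, 1.0, -0.0], [-0.0, -0.0, -1.0]]
ft_force: [0.3, 0.6, 0.1]
grip_width: 0.0428
gripper_force: 0.0
time_s: 26.4
position: [0.4579, 0.0514, 0.498]
tool_rot: [[-1.0, -0.008, 0.001], [-0.008, 1.0, -0.0], [-0.001, -0.0, -1.0]]
ft_force: [0.5, -0.4, -0.4]
grip_width: 0.0423
gripper_force: 0.0
wrist 190 72 41 [[607.5, 31.4], [609.6, 52.9], [617.1, 71.1]]
wrist 196 175 76 [[607.0, 31.3], [616.2, 51.8], [617.2, 71.1]]
wrist 202 114 24 [[606.9, 48.7], [608.0, 51.8], [609.7, 56.1]]
wrist 208 100 6 [[602.2, 39.7], [602.5, 51.3], [609.3, 60.8]]
wrist 214 288 201 [[601.0, 39.7], [604.3, 51.8], [608.6, 63.0]]
wrist 220 233 131 [[606.3, 39.7], [607.1, 51.9], [608.5, 65.0]]
wrist 226 202 132 [[606.2, 39.2], [607.2, 52.9], [608.1, 65.5]]
wrist 232 164 144 [[606.2, 38.5], [607.3, 51.9], [608.5, 65.0]]
wrist 238 163 163 [[606.4, 38.6], [607.6, 51.9], [612.4, 65.2]]
wrist 244 107 107 [[606.6, 42.6], [607.6, 52.9], [609.4, 63.0]]
side 190 6 4 [[607.6, 31.6], [611.6, 47.7], [615.9, 48.7]]
side 196 20 12 [[606.9, 28.5], [
[... 207 characters left out ...]
6]]
side 232 13 6 [[605.6, 35.3], [608.2, 36.7], [614.4, 46.5]]
side 238 24 11 [[605.7, 36.7], [609.3, 38.4], [615.0, 53.5]]
side 244 22 16 [[606.0, 39.1], [610.3, 44.0], [615.1, 54.7]]
side 250 15 6 [[606.6, 39.9], [609.6, 49.3], [613.0, 53.2]]
side 262 91 3 [[616.9, 41.4], [617.0, 43.1], [617.2, 58.0]]
wrist head 561 [605.7  38.3 222. ] [613.7  65.7 246.3]
wrist [[500.0, -115.2, 158.0], [534.4, 168.4, 158.3]]
wrist lid z 0
top head 78 [608.   38.4 224.4] [616.4  64.6 250.6]
top plate 622.0855515586512
top [[502.1, -116.4, 159.1]]
top lid z 261.6495655258637
side head 49 [605.3  35.1 222.8] [615.8  56.5 249.5]
side [[533.3, 165.6, 158.0], [499.3, -118.5, 158.3]]
side lid z 260.3549259738911
```

The pin hangs upright with its head seated (z 215 to 247), the plate is flat, the lid is shut and the two pieces are where they were. I hand the job in.

```bash
python3 -c "
from rig import *;print(close_job())"
```

```text
the job is handed in; nothing more can be done
None
```

The box is locked and handed in at about 26.6 s: the hasp is flat over the staple, the pin is home with its head on the loop, and the lid is shut. Two pushes pressed the fingers hard on the brass (47 N on the hasp plate, 26 N later), I viewed 12 pictures rather than the allowed 10, and I did not re-measure the clock and cup.

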